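# Load a bench proofing box with lidded loaf tins and start its timer

## Robot

A 6-joint arm with a two-finger parallel gripper is mounted at the origin on a cart in front of the work surface, level with it; the furniture and walls round the work are solid. World frame = base frame: x ahead of the robot, y to its left, z up, the work surface at z = 0. Lengths are in mm, angles in rad, forces in N, time in s.
With the tool pointing down it reaches from about 425 to 950 mm from the base axis. Payload 14.7 kg.
Tool frame: the origin (TCP) lies midway between the tips of the shut fingers; the grasp point (between the pads) lies robot.grip_point_offset behind it (robot.grip_point_offset is the distance from the TCP to the grasp point, in mm); z points along the fingers, y is the line along which they close (so a half turn about z gives the same grasp; the last joint's range is limited). The gripper opens to 85 mm and grips with 20 to 120 N. Pads are 22 mm wide; open, the fingers measure 114 mm over their backs; the gripper's body (76 mm by 85 mm) begins 54 mm behind the grasp point. The pads swing forward as they close: fully open they stand 13 mm farther back than shut.
Start: joints at [-1.225, 0.48, 1.596, -0, 1.065, -0.047], TCP at [248.82, -600.484, 231.297] pointing down, gripper open.
Joint ranges: [-2.75, 2.75], [-0.82, 2.05], [0.23, 2.67], [-1.56, 4.7], [0.09, 2.69], [-2.92, 2.92]. Speed limits (rad/s): [1.89, 1.89, 2.39, 3.01, 3.01, 3.01].

## Interface

Orientations are given as a rotation vector (axis times angle).
In Python, from bench import robot gives the robot as it stands.
- The arm moves only by the shell command python3 -m handwheel 'ROWS' [FORCE]. ROWS is JSON, a list of rows, each an object with "delta_rot": the turn, a rotation vector about the tool's x, y, z in rad, a list of three; "xyz": the shift along the tool's x, y, z in m, a list of three; "fingers": the closure, from 0 (fully open) to 1 (shut). A call has 1 to 20 rows; each row is the pose to reach, as a shift and turn from the pose commanded when the call began, along the tool's axes at that moment; what a row does not reach only later rows make up. A row lasts 1/8 s, in which the tool goes at most 62.5 mm and 10.7 degrees, less where a joint would pass 70% of its speed; a pose out of reach is approached as far as the arm can. A call with a gripper value outside its range is refused whole. The fingers move at their own pace and stop on an object; FORCE is the grip in N (left out, the last holds). Time passes only in rows, so rows that repeat a pose let the fingers close. It gives the time, the measured TCP pose, the force, the opening and the grip force at its end, in the units of the state.
- robot.observe(): the state, without advancing time (a new reading comes with each control period).
- robot.snapshot(name): name is "scene" or "top" or "wrist"; returns (picture, depth): 480x640x3 uint8, red, green, blue; 480x640 float32, mm along the optical axis (not along the pixel's ray), 0 where there is no reading.
- robot.calibration(name): a dict with "vertical_fov" (degrees; the focal length in pixels is half the picture's height over the tangent of half this angle, whatever the lens; pixels are square), "cx", "cy" (the principal point, pixels), "world_to_cam" (4x4, takes a point from world to camera coordinates); the wrist camera has in their place "mount" (4x4, takes a point from camera to tool coordinates, whose origin is the TCP and whose axes are the flange's). Camera axes: x right, y up, looking along -z (the intrinsics and any distortion apply to the point x, -y, -z); pixel columns grow to the right and rows downward; lengths in mm; the calibration is good to about 2 mm. A picture is of the moment at which its call begins: read the wrist's pose just before it. calibration takes no time and is no camera call.
- robot.close_job(): hands the job in; it is judged then, once.
The state is a dict: "t": time; "joint_pos": joint angles; "qd": joint speeds; "effort": joint torques, N m; "tcp_pos": TCP position; "ee_rot": TCP orientation; "force": force on the tool from outside, world axes, zero at the start; "ft_torque": the same for the moment, N m; "finger_gap": opening from 0.0 (shut) to 1.0 (fully open); "grip_force": force on a finger pad.
Only numpy, scipy, OpenCV 4.12 (cv2) and the standard library are available. Lean on these libraries where they do the work, as an engineer would, in place of code of your own. Each camera call takes 0.05 s, during which the arm holds its last target. There are 200 camera calls.

## Task

Load the bench proofing box with all the lidded loaf tins that are out: slide its hatch open, set the tins on the loading deck, lengthways in the lane, and feed them in with the wooden push stick (not with the fingers), keeping them against the guide rail all the way, until they stand against the rail, end to end, with the first one fully home at the back of the lane. Once they are in, shut the hatch fully and then wind the timer on top of the box clockwise until it reaches its stop. Leave the push stick lying flat on the bare worktop, off the deck, and do not disturb the tumbler, the honey jar and the spice jar.

Things in the scene. Friction and masses are not known exactly. Their poses are not given: they have to be found in the camera images.
- proofer: Fixed low metal box with a loading deck on its right. Origin on the worktop, at the lane's mouth, under the guide rail's face; +y runs into the lane (robot's left), -x points from the rail to the robot, z up. Deck and lane floor: one level, 14 mm up, y -290 to 264 mm; deck x -94 to 17, open on the robot's side. Solid control side: x -194 to -78, y 0 to 276, top 106 mm up; it carries the timer.
- lane_mouth (a point): Proofer's origin raised to the floor of the lane (14 mm up): mouth plane and rail face. The guide rail is a straight fence, face at the proofer's x=0, top 46 mm above the worktop, from y=-289 mm up to here, where the box's 106 mm high side wall carries the same face on. The lane (y 0 to 264 mm) is 78 mm wide, under a clear roof from 101 to 106 mm above the worktop.
- lane_end (a point): Point where lane floor, rail face and the flat back stop meet: (0, 264, 14) mm in the proofer's frame. A tin touching the back stop has its centre at y=222 mm.
- hatch (a joint): Sliding hatch of clear plastic with a metal frame over the lane's mouth; 0 = shut, 0.082 m = fully open, in front of the control side. It opens along the proofer's -x (towards the robot). About 1.2 N of friction; it stays where it is left.
- hatch_tab (a point): Point in the hatch's black upright pull tab, 120 mm above the worktop; moves with the hatch. The tab is 22 mm wide (proofer's x), 10 mm thick (y) and stands from the box's top (106 mm) up to 133 mm. Pinch it from above across the 22 mm, fingertips just over 108 mm, or push it sideways. The hatch itself lies at y -10 to -5 mm in the proofer's frame.
- timer_dial (a joint): Dial of the round white wind-up timer fixed on the box. 0 = run down, 5.76 rad = fully wound, a hard stop. Winds clockwise seen from above. A light mainspring (up to 0.04 N m) pulls back, but friction of 0.06 N m holds it where it is let go, so it is wound by several partial turns.
- timer: The wind-up timer, origin on its axis at its underside (on the box's top, 106 mm above the worktop), axis upright. Its fixed foot is 64 mm across and 18 mm high; the dial above is 62 mm across at 20 mm above the underside, tapers to 56 mm at 32 mm and on to a knob at 49 mm. Grip the dial from above with the fingertips about 20 mm above the underside.
- tin_0: Closed metal loaf tin, 60 mm wide (own x), 84 mm long (own y), 56 mm high; on its lid a bridge handle, a bar 12 mm wide (x), 50 mm long (y), from 56 to 76 mm above the underside. 0.2 to 0.4 kg. Origin: centre of the underside, z up. Both ends are alike. Touching the rail its centre is 30 mm from the rail's face. May be absent.
- tin_1: Another tin just like tin_0; may be absent.
- tin_2: Another tin just like tin_0; may be absent.
- push_stick: Wooden push stick, 0.11 kg, lying flat. Origin: middle of the underside; +x along it to the tip, +y its left, z up. Bar 300 mm long, 26 mm wide (y), 20 mm thick; grip across the 26 mm, e.g. 60 mm behind the middle. The last 30 mm before the tip widen to the left (y -13 to +28). A lip on the left (y 20 to 28) reaches 22 mm past the push face, to x=172 mm.
- stick_tip (a point): Point on the stick's flat push face, on the bar's centre line: (150, 0, 10) mm in the stick's frame. The face spans y -13 to +20 mm; with the lip (inner side at y=+20 mm) it takes a tin's rear corner: the face pushes the tin's end, the lip its side away from the rail.
- tumbler: Drinking glass, 81 mm across, 93 mm high, behind the work, to be left alone. Origin under its centre.
- honey: Honey jar with a red lid, 60 mm across, 86 mm high, behind the work, to be left alone. Origin under its centre.
- spice_jar: Spice jar with a black lid, 41 mm across, 105 mm high, behind the work, to be left alone. Origin under its centre.

How it is judged (in metres and radians):
On the way, in this order (a step that is already met when the one before it is completed fails the run):
1. the hatch is slid open (value of joint hatch above 0.065 m), for 0.2 s.
2. the push stick drives a tin in through the mouth, against the rail (((contact force between push_stick and tin_0 above 0.2 N and y of tin_0 in the frame of proofer above 0 m and x of tin_0 in the frame of proofer above -0.036 m) or (contact force between push_stick and tin_1 above 0.2 N and y of tin_1 in the frame of proofer above 0 m and x of tin_1 in the frame of proofer above -0.036 m) or (contact force between push_stick and tin_2 above 0.2 N and y of tin_2 in the frame of proofer above 0 m and x of tin_2 in the frame of proofer above -0.036 m))), for 0.05 s.
3. all the tins stand in the lane against the rail, end to end, the first at the back (x of each of tin_0, tin_1, tin_2 in the frame of proofer above -0.036 m and y of each of tin_0, tin_1, tin_2 in the frame of proofer above 0.044 m and height (world z) of each of tin_0, tin_1, tin_2 below 0.02 m and angle between the y axis of each of tin_0, tin_1, tin_2 and the y axis of proofer, either way round below 0.1 rad and (y of tin_0 in the frame of proofer above 0.214 m or distance between tin_0 and tin_1 below 0.096 m or distance between tin_0 and tin_2 below 0.096 m) and (y of tin_1 in the frame of proofer above 0.214 m or distance between tin_1 and tin_0 below 0.096 m or distance between tin_1 and tin_2 below 0.096 m) and (y of tin_2 in the frame of proofer above 0.214 m or distance between tin_2 and tin_0 below 0.096 m or distance between tin_2 and tin_1 below 0.096 m) and y of any of tin_0, tin_1, tin_2 in the frame of proofer above 0.214 m), for 0.2 s.
4. the hatch is shut with the tins inside (all of step 3 and value of joint hatch below 0.006 m), for 0.2 s.
5. the timer is wound to its stop (value of joint timer_dial above 5.45 rad), for 0.2 s.
At the end, for the whole second after the job is handed in: Every tin present is in the lane, within 6 mm of the rail, square to it (0.1 rad), the first within 8 mm of the back stop, the rest end to end (gaps under 12 mm); hatch within 6 mm of shut; timer at 5.45 rad or more; push stick flat on the worktop off the deck; all at rest (all of step 4 and value of joint timer_dial above 5.45 rad and height (world z) of push_stick below 0.006 m and angle between push_stick's own z axis and vertical below 0.06 rad and linear speed of each of push_stick, tin_0, tin_1, tin_2 below 0.02 m/s); the robot touches nothing.
It fails at once if a tin goes through the mouth or along the lane more than 10 mm off the rail ((y of tin_0 in the frame of proofer between -0.02 and 0.25 m and x of tin_0 in the frame of proofer between -0.12 and -0.04 m and height (world z) of tin_0 below 0.03 m) or (y of tin_1 in the frame of proofer between -0.02 and 0.25 m and x of tin_1 in the frame of proofer between -0.12 and -0.04 m and height (world z) of tin_1 below 0.03 m) or (y of tin_2 in the frame of proofer between -0.02 and 0.25 m and x of tin_2 in the frame of proofer between -0.12 and -0.04 m and height (world z) of tin_2 below 0.03 m)).
It fails at once if a tin is pushed in with the fingers (touched by them with its middle past the mouth) ((y of tin_0 in the frame of proofer between 0 and 0.27 m and x of tin_0 in the frame of proofer between -0.08 and 0.02 m and height (world z) of tin_0 below 0.06 m and contact force between the fingers and tin_0 above 0.5 N) or (y of tin_1 in the frame of proofer between 0 and 0.27 m and x of tin_1 in the frame of proofer between -0.08 and 0.02 m and height (world z) of tin_1 below 0.06 m and contact force between the fingers and tin_1 above 0.5 N) or (y of tin_2 in the frame of proofer between 0 and 0.27 m and x of tin_2 in the frame of proofer between -0.08 and 0.02 m and height (world z) of tin_2 below 0.06 m and contact force between the fingers and tin_2 above 0.5 N)).
It fails at once if the tumbler, honey jar or spice jar is disturbed by more than 3 cm or tipped (distance of any of tumbler, honey, spice_jar from where it was at the start of the episode above 0.03 m or angle between any of tumbler, honey, spice_jar's own z axis and vertical above 0.4 rad).
Of tin_0, tin_1, tin_2 only 2 to 3 are there at a start; the rules pass over those that are not, and their reading is None.
At some moment in a run one of push_stick may be knocked a few centimetres aside while the robot is not near it.
Once in a run the grip may slacken for a moment while it holds something.
It also fails if it takes over 210 s, if anything falls off the work surface, if the arm or the gripper's body presses on something with over 40 N, if the wrist force passes 120 N, or if a joint passes its speed limit or range.

## Working session

There is one attempt and no reset: what is moved stays moved. The work goes in short steps, Python scripts to look and compute and a shell command to move; the robot and the scene stay as the last step left them, time stands still between calls to the robot, and variables do not carry over. Pictures are saved under pics/ and viewed, at most 14 in all, crops included, and the job is handed in when it is done.

```bash
ls; mkdir -p pics; python3 - <<'E'
from bench import robot
import cv2,json
print(robot.observe()); print(robot.grip_point_offset)
for n in ("scene","top"):
    p,d=robot.snapshot(n); cv2.imwrite(f"pics/{n}0.png",p[:,:,::-1]); 
    import numpy as np; np.save(f"pics/{n}0.npy",d)
    print(n,robot.calibration(n))
print(robot.calibration("wrist"))
E
```

```text
pics
{'t': 0.0, 'joint_pos': array([-1.22459253e+00,  4.80838487e-01,  1.59684530e+00, -5.49602665e-06,
        1.06511967e+00, -4.66261496e-02]), 'qd': array([-0.0021695 ,  0.001768  ,  0.00180985, -0.00145785, -0.00171832,
       -0.00046812]), 'effort': array([ 2.54786326e-03, -9.50649047e+01, -4.30195570e+01, -1.45189406e-04,
        1.23656340e-02,  2.41012066e-05]), 'tcp_pos': array([ 248.68752294, -600.10762146,  230.67873405]), 'ee_rot': array([-3.08001337e+00, -6.12866524e-01,  2.91177344e-04]), 'force': array([-0.73692464, -0.18964564, -0.54184283]), 'ft_torque': array([-0.00511838,  0.0128295 ,  0.03338745]), 'grip_force': 0.0, 'finger_gap': 0.995896976584355}
18.700000000000003
scene {'vertical_fov': 44.79056907875481, 'cx': 318.2721845173938, 'cy': 239.18593581390368, 'world_to_cam': array([[-4.21434836e-01, -9.06804559e-01,  9.90810593e-03,
         2.82418988e+02],
       [ 6.96229966e-01, -3.16531448e-01,  6.44260566e-01,
        -4.35536135e+02],
       [-5.81082191e-01,  2.78412166e-01,  7.64741886e-01,
        -1.55687147e+03],
       [ 0.00000000e+00,  0.00000000e
[... 236 characters left out ...]
+01],
       [ 7.81735336e-01,  1.31054614e-01,  6.09683978e-01,
        -5.10056658e+02],
       [-5.98704708e-01, -1.15814456e-01,  7.92552638e-01,
        -1.51388116e+03],
       [ 0.00000000e+00,  0.00000000e+00,  0.00000000e+00,
         1.00000000e+00]])}
{'vertical_fov': 59.80602308319729, 'cx': 319.4527933502001, 'cy': 233.11476642061044, 'mount': array([[-7.35971897e-04,  9.63208127e-01,  2.68755582e-01,
         6.72497001e+01],
       [ 9.99999670e-01,  8.01614954e-04, -1.34510265e-04,
        -2.10063504e-01],
       [-3.44999874e-04,  2.68755394e-01, -9.63208399e-01,
        -1.43691922e+02],
       [ 0.00000000e+00,  0.00000000e+00,  0.00000000e+00,
         1.00000000e+00]])}
```

View pics/scene0.png

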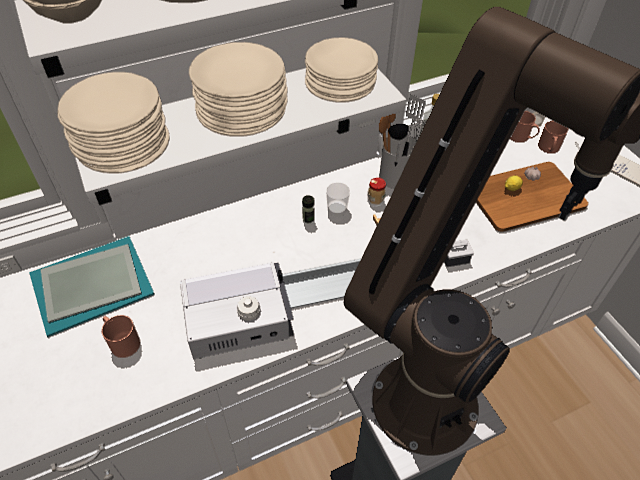

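View pics/top0.png

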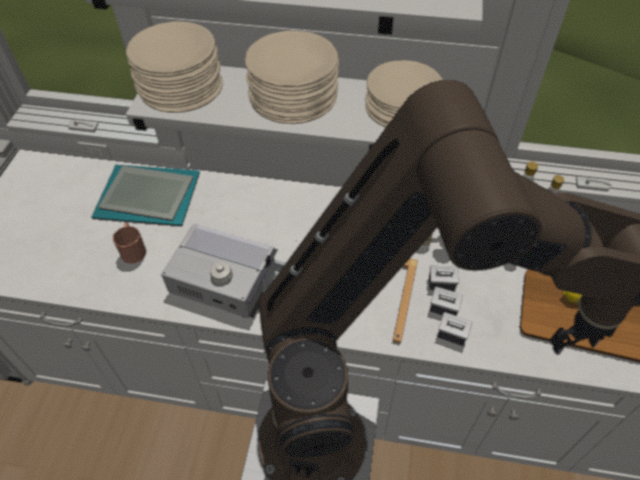

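The scene view shows the proofer (centre about 240,310) with its timer (248,308) and its hatch tab (280,272). The top view shows three tins (444,277), (446,300) and (455,328), and the stick from (411,262) to (399,340). I'll enlarge both.

```bash
cat > h.py <<'E'
import numpy as np, cv2
from bench import robot
from scipy.spatial.transform import Rotation as R
def cam(n,st=None):
    c=robot.calibration(n); f=240/np.tan(np.radians(c["vertical_fov"]/2))
    if n=="wrist":
        T=np.eye(4); T[:3,:3]=R.from_rotvec(st["ee_rot"]).as_matrix(); T[:3,3]=st["tcp_pos"]
        M=T@np.asarray(c["mount"])
    else: M=np.linalg.inv(c["world_to_cam"])
    return f,c["cx"],c["cy"],M
def ray(n,u,v,st=None):
    f,cx,cy,M=cam(n,st); return M[:3,3],M[:3,:3]@np.array([(u-cx)/f,-(v-cy)/f,-1])
def atz(n,u,v,z,st=None):
    o,r=ray(n,u,v,st); return o+r*(z-o[2])/r[2]
def atd(n,u,v,d,st=None):
    o,r=ray(n,u,v,st); return o+r*d
def proj(n,P,st=None):
    f,cx,cy,M=cam(n,st); p=np.linalg.inv(M)@np.r_[P,1]; return cx+f*p[0]/-p[2], cy-f*p[1]/-p[2]
def cloud(n,d,st=None):
    f,cx,cy,M=cam(n,st); v,u=np.mgrid[:480,:640]
    r=np.stack([(u-cx)/f,-(v-cy)/f,-np.ones(u.shape)],-1)*d[...,None]
    return r@M[:3,:3].T+M[:3,3]
E
python3 - <<'E'
from h import *
a=cv2.imread("pics/top0.png")[220:350,150:310]; b=cv2.imread("pics/top0.png")[220:350,370:530]
s=cv2.imread("pics/scene0.png")[220:350,170:330]
z=lambda i:cv2.resize(i,None,fx=2.5,fy=2.3,interpolation=cv2.INTER_CUBIC)
a,b,s=[cv2.resize(i,(400,300),interpolation=cv2.INTER_CUBIC) for i in(a,b,s)]
cv2.imwrite("pics/c0.png",np.vstack([np.hstack([a,b]),np.hstack([s,s*0])]))
d=np.load("pics/top0.npy")
C=cloud("top",d)
for u,v in [(444,277),(446,300),(455,328),(411,262),(399,340),(405,300),(221,272),(350,350)]:
    print((u,v),C[v,u].round(1))
d=np.load("pics/scene0.npy");C=cloud("scene",d)
for u,v in [(458,245),(248,303),(280,270),(308,205),(338,195),(377,185),(320,280)]:
    print((u,v),C[v,u].round(1))
E
```

```text
(444, 277) [ 537.1 -308.8   57.9]
(446, 300) [ 460.8 -319.2   50.4]
(455, 328) [ 366.4 -347.3   57.2]
(411, 262) [ 603.5 -208.4   21.7]
(399, 340) [ 319.  -196.    25.9]
(405, 300) [ 455.5 -201.4   27.4]
(221, 272) [386.6 333.3 143.8]
(350, 350) [281.1 -60.9  -7.2]
(458, 245) [ 373.9 -340.4   76.7]
(248, 303) [391.9 340.3 152.1]
(280, 270) [478.  212.4 125.9]
(308, 205) [702.3  22.8  99.8]
(338, 195) [ 765.6 -119.3   27.3]
(377, 185) [ 708.6 -236.5   79.2]
(320, 280) [469.9  87.4  16.1]
```

View pics/c0.png

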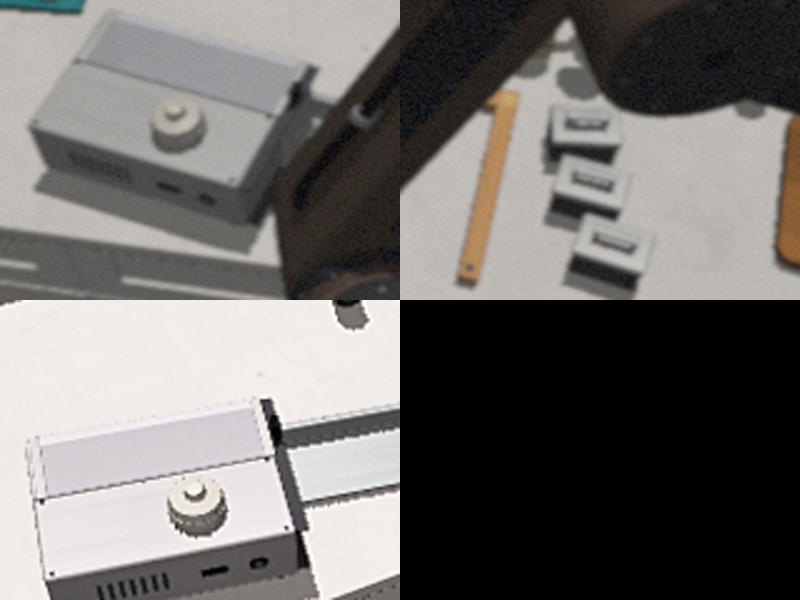

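The crops show the box top with the hatch tab at its far right corner, the dial, the deck with its fence, three parallel tins with handles, and the stick with its hook to the left at the far end. Next: a rough proofer pose, plus tin and stick poses from depth.

```bash
python3 - <<'E'
from h import *
C=cloud("scene",np.load("pics/scene0.npy")); T=cloud("top",np.load("pics/top0.npy"))
def rect(P,name):
    if len(P)<20: print(name,len(P));return
    r=cv2.minAreaRect(P[:,:2].astype(np.float32)); print(name,len(P),np.round(r[0],1),np.round(r[1],1),round(r[2],2),"z",P[:,2].mean().round(1))
def box(C,x,y,z): 
    m=(C[...,0]>x[0])&(C[...,0]<x[1])&(C[...,1]>y[0])&(C[...,1]<y[1])&(C[...,2]>z[0])&(C[...,2]<z[1]); return C[m]
for n,c in(("scene",C),("top",T)):
    rect(box(c,(200,700),(150,600),(98,112)),n+" boxtop")
    rect(box(c,(300,480),(250,420),(135,165)),n+" dialtop")
    P=box(c,(420,520),(-150,150),(6,22)); rect(P,n+" deck")
    P=box(c,(420,560),(-150,190),(38,56)); rect(P,n+" rail")
    P=box(c,(300,620),(-260,-100),(12,35)); rect(P,n+" stick")
    for x in((340,410),(420,500),(505,580)):
        P=box(c,x,(-420,-240),(46,66)); rect(P,n+" tinlid")
st=robot.observe(); print(R.from_rotvec(st["ee_rot"]).as_matrix().round(3))
E
```

```text
scene boxtop 5832 [448.7 361.6] [291. 216.] 79.55 z 104.9
scene dialtop 278 [396.1 341. ] [55.3 57.5] 78.81 z 142.1
scene deck 1013 [464.2  54.1] [ 90.  192.3] 2.34 z 13.3
scene rail 300 [490.6  67.9] [247.5  20.3] 80.0 z 43.9
scene stick 16
scene tinlid 276 [ 374.7 -347.3] [81.8 67.9] 73.79 z 54.3
scene tinlid 0
scene tinlid 0
top boxtop 4829 [450.1 362.2] [295.3 215.4] 78.97 z 105.8
top dialtop 249 [395.1 340. ] [60.3 56.4] 68.04 z 142.8
top deck 20 [ 460.1 -135.3] [ 39.7 100.5] 63.57 z 7.4
top rail 9
top stick 736 [ 467.  -193.5] [296.3 103.7] 8.7 z 19.8
top tinlid 484 [ 375.8 -346.5] [83.3 67.5] 77.54 z 55.9
top tinlid 455 [ 463.4 -318.1] [85.  66.9] 83.06 z 55.7
top tinlid 400 [ 549.  -307.1] [61.  85.8] 7.32 z 55.9
[[ 0.924  0.383 -0.   ]
 [ 0.383 -0.924  0.001]
 [ 0.    -0.001 -1.   ]]
```

```bash
cat >> h.py <<'E'
O=np.array([511.4,210.]); YAW=np.radians(-10.4)
def pw(x,y):  # proofer -> world xy
    c,s=np.cos(YAW),np.sin(YAW); return O+np.array([c*x-s*y,s*x+c*y])
def wp(p):
    c,s=np.cos(YAW),np.sin(YAW); d=np.array(p[:2])-O; return np.array([c*d[0]+s*d[1],-s*d[0]+c*d[1]])
def go(xy,z,yx):
    """shift (m, tool axes) and turn to TCP xy,z with tool x at world yaw yx (deg), tool down"""
    st=robot.observe(); A=R.from_rotvec(st["ee_rot"]).as_matrix(); 
    y=np.radians(yx); X=np.array([np.cos(y),np.sin(y),0]);Z=np.array([0,0,-1.]); B=np.c_[X,np.cross(Z,X),Z]
    d=A.T@(np.r_[xy,z]-st["tcp_pos"])/1000; r=R.from_matrix(A.T@B).as_rotvec()
    print("xyz",d.round(4).tolist(),"rot",r.round(4).tolist(), "tcp",st["tcp_pos"].round(1),"t",round(st["t"],2),"gap",round(st["finger_gap"],3))
E
python3 -c "
from h import *
go((463,-210),300,90)"
```

```text
xyz [0.3473, -0.2785, -0.069] rot [-0.0009, -0.0006, -1.1779] tcp [ 248.7 -600.2  230.7] t 0.1 gap 1.001
```

```bash
P='{"xyz":[0.347,-0.279,-0.069],"delta_rot":[-0.001,-0.001,-1.178],"fingers":0.4}'; python3 -m handwheel '[{"xyz":[0,0,-0.06],"delta_rot":[0,0,-0.15],"fingers":0.4},{"xyz":[0.347,-0.279,-0.069],"delta_rot":[-0.001,-0.001,-1.178],"fingers":0.4},{"xyz":[0.347,-0.279,-0.069],"delta_rot":[-0.001,-0.001,-1.178],"fingers":0.4},{"xyz":[0.347,-0.279,-0.069],"delta_rot":[-0.001,-0.001,-1.178],"fingers":0.4},{"xyz":[0.347,-0.279,-0.069],"delta_rot":[-0.001,-0.001,-1.178],"fingers":0.4},{"xyz":[0.347,-0.279,-0.069],"delta_rot":[-0.001,-0.001,-1.178],"fingers":0.4},{"xyz":[0.347,-0.279,-0.069],"delta_rot":[-0.001,-0.001,-1.178],"fingers":0.4},{"xyz":[0.347,-0.279,-0.069],"delta_rot":[-0.001,-0.001,-1.178],"fingers":0.4},{"xyz":[0.347,-0.279,-0.069],"delta_rot":[-0.001,-0.001,-1.178],"fingers":0.4},{"xyz":[0.347,-0.279,-0.069],"delta_rot":[-0.001,-0.001,-1.178],"fingers":0.4},{"xyz":[0.347,-0.279,-0.069],"delta_rot":[-0.001,-0.001,-1.178],"fingers":0.4},{"xyz":[0.347,-0.279,-0.069],"delta_rot":[-0.001,-0.001,-1.178],"fingers":0.4},{"xyz":[0.347,-0.279,-0.069],"delta_rot":[-0.001,-0.001,-1.178],"fingers":0.4},{"xyz":[0.347,-0.279,-0.069],"delta_rot":[-0.001,-0.001,-1.178],"fingers":0.4}]' 40
cat > look.py <<'E'
from h import *
import sys
n=sys.argv[1]; st=robot.observe(); p,d=robot.snapshot("wrist")
cv2.imwrite(f"pics/{n}.png",p[:,:,::-1]); np.savez(f"pics/{n}.npz",d=d,e=st["ee_rot"],t=st["tcp_pos"])
print(st["tcp_pos"].round(1),st["t"],st["finger_gap"])
E
python3 look.py w1
```

```text
t: 1.85
tcp_pos: [462.4, -210.3, 300.3]
ee_rot: [2.222, 2.22, -0.001]
force: [0.4, 0.6, -0.3]
finger_gap: 0.599
grip_force: 0.0
[ 462.4 -210.3  300.3] 1.85 0.5993838002924411
```

View pics/w1.png

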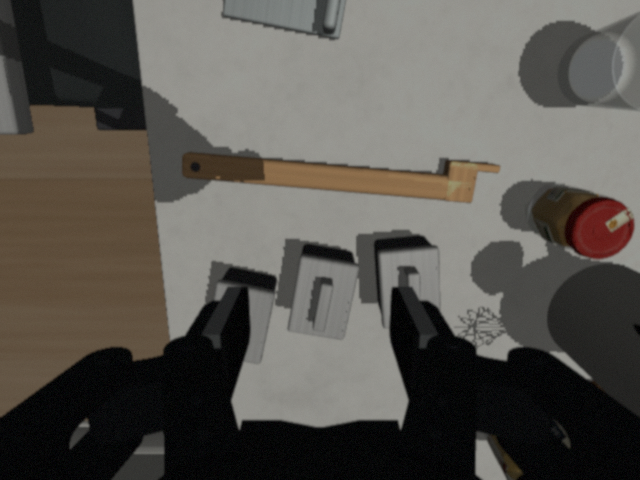

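The wrist view shows the stick from (185,165) to its face (474,188), lip at (499,168), and the tins' handles at (323,303), (410,280) and one partly behind the finger (235,320); the deck corner is at (285,15). I'll fit these from the depth and move over the box.

```bash
cat > fit.py <<'E'
from h import *
def load(n):
    z=np.load(f"pics/{n}.npz"); st={"ee_rot":z["e"],"tcp_pos":z["t"]}; return cloud("wrist",z["d"],st),z["d"],st
def sel(C,d,x,y,z):
    return C[(d>0)&(C[...,0]>x[0])&(C[...,0]<x[1])&(C[...,1]>y[0])&(C[...,1]<y[1])&(C[...,2]>z[0])&(C[...,2]<z[1])]
def rect(P,name):
    if len(P)<20: print(name,len(P));return
    r=cv2.minAreaRect(P[:,:2].astype(np.float32)); (a,b),an=r[1],r[2]
    if b>a: a,b,an=b,a,an+90   # long side direction
    print(name,len(P),np.round(r[0],1),round(a,1),round(b,1),"longdir",round(an,2),"z",np.median(P[:,2]).round(1)); return r
E
python3 - <<'E'
from fit import *
C,d,st=load("w1")
print("bare", np.median(C[60:140,380:480,2]))
rect(sel(C,d,(300,660),(-260,-140),(12,26)),"stick")
rect(sel(C,d,(300,600),(-220,-150),(12,26)),"bar")
for x in((340,415),(420,505),(505,590)):
    rect(sel(C,d,x,(-400,-250),(50,62)),"lid"); rect(sel(C,d,x,(-400,-250),(70,82)),"handle")
rect(sel(C,d,(400,540),(-120,20),(8,22)),"deckend"); rect(sel(C,d,(400,540),(-120,20),(36,56)),"railend")
go((430,270),330,80)
E
```

```text
bare 1.1861870830709904
stick 8169 [ 482.3 -196.9] 320.2 41.1 longdir 175.07 z 20.9
bar 6923 [ 460.9 -199.9] 278.8 36.0 longdir 178.2 z 20.9
lid 1717 [ 378.2 -347.7] 84.0 60.0 longdir 77.43 z 57.2
handle 0
lid 3936 [ 464.3 -320.3] 84.2 60.0 longdir 79.71 z 57.3
handle 618 [ 464.3 -320.2] 50.2 12.2 longdir 79.86 z 77.2
lid 2821 [ 552.2 -308.8] 83.4 60.3 longdir 95.54 z 57.1
handle 270 [ 551.1 -298.3] 28.4 11.9 longdir 99.01 z 77.0
deckend 2382 [442.8 -55. ] 85.5 32.7 longdir 179.8 z 15.1
railend 420 [471.8 -57.1] 24.3 11.9 longdir 79.54 z 46.4
xyz [0.4801, -0.0327, -0.0303] rot [0.0004, 0.0013, 0.1739] tcp [ 462.5 -210.2  300.3] t 1.9 gap 0.602
```

```bash
python3 -m handwheel '[{"xyz":[0.48,-0.033,-0.03],"delta_rot":[0,0.001,0.174],"fingers":0.4},{"xyz":[0.48,-0.033,-0.03],"delta_rot":[0,0.001,0.174],"fingers":0.4},{"xyz":[0.48,-0.033,-0.03],"delta_rot":[0,0.001,0.174],"fingers":0.4},{"xyz":[0.48,-0.033,-0.03],"delta_rot":[0,0.001,0.174],"fingers":0.4},{"xyz":[0.48,-0.033,-0.03],"delta_rot":[0,0.001,0.174],"fingers":0.4},{"xyz":[0.48,-0.033,-0.03],"delta_rot":[0,0.001,0.174],"fingers":0.4},{"xyz":[0.48,-0.033,-0.03],"delta_rot":[0,0.001,0.174],"fingers":0.4},{"xyz":[0.48,-0.033,-0.03],"delta_rot":[0,0.001,0.174],"fingers":0.4},{"xyz":[0.48,-0.033,-0.03],"delta_rot":[0,0.001,0.174],"fingers":0.4},{"xyz":[0.48,-0.033,-0.03],"delta_rot":[0,0.001,0.174],"fingers":0.4}]' 40
python3 look.py w2
```

```text
t: 3.15
tcp_pos: [429.4, 269.9, 329.5]
ee_rot: [2.405, 2.021, -0.001]
force: [0.9, 0.1, 0.4]
finger_gap: 0.599
grip_force: 0.0
[429.4 269.9 329.5] 3.15 0.598936163638173
```

View pics/w2.png

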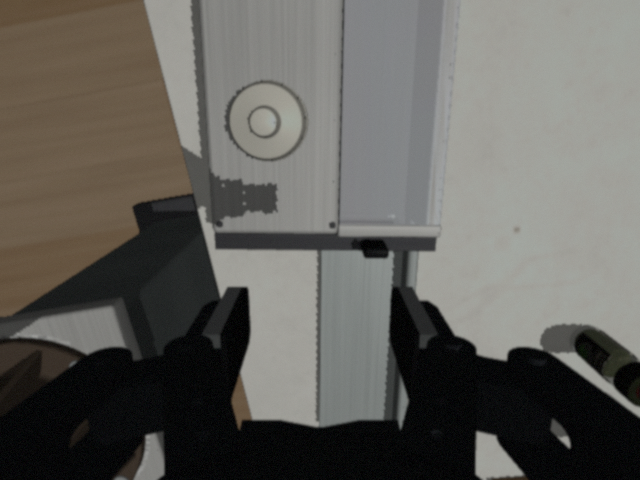

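This shows the dial (265,121), the tab (374,247), the box's front edge (row ~235) and the deck with the fence face at column ~393. Now I'll fit the proofer frame.

```bash
python3 - <<'E'
from fit import *
C,d,st=load("w2")
# rail top points
P=sel(C,d,(450,560),(40,200),(36,56)); r=rect(P,"rail")
vx,vy,x0,y0=cv2.fitLine(P[:,:2].astype(np.float32),cv2.DIST_HUBER,0,.01,.01).ravel(); print("raildir",np.degrees(np.arctan2(vy,vx)))
print("tab"); T=sel(C,d,(440,520),(180,235),(124,145)); rect(T,"tab")
D=sel(C,d,(340,470),(270,420),(132,160)); rect(D,"dial"); K=D[D[:,2]>150]; rect(K,"knob")
B=sel(C,d,(250,620),(150,500),(100,112)); 
for yaw in(-9.8,-10.2,-10.4,-10.6,-11):
    import h; h.YAW=np.radians(yaw); c,s=np.cos(h.YAW),np.sin(h.YAW)
    q=lambda P:((P[:,:2]-O)@np.array([[c,-s],[s,c]]))
    b=q(B); m=b[(b[:,0]>-190)&(b[:,0]<-85)]; 
    # front edge straightness
    e=[np.percentile(m[(abs(m[:,0]-x)<8),1],0.5) for x in(-180,-150,-120,-95)]
    lo=[np.percentile(b[abs(b[:,1]-y)<6,0],.5) for y in(20,60,100,160)]; hi=[np.percentile(b[abs(b[:,1]-y)<6,0],99.5) for y in(20,60,100,160)]
    rr=q(P); rl=[np.percentile(rr[abs(rr[:,1]-y)<8,0],2) for y in(-40,-80,-120)]
    print(yaw,"front",np.round(e,1),"lo",np.round(lo,1),"hi",np.round(hi,1),"railface",np.round(rl,1),"rail",np.round([rr[:,0].min(),rr[:,0].max()],1),"tab",q(T).mean(0).round(1),"knob",q(K).mean(0).round(1))
E
```

```text
rail 446 [511.2 158.2] 47.6 12.6 longdir 79.58 z 46.4
raildir 79.83202
tab
tab 331 [468.3 217.3] 21.8 9.6 longdir 169.63 z 133.3
dial 4645 [398.6 339.9] 59.7 59.2 longdir 40.5 z 141.5
knob 688 [398.8 340. ] 21.1 20.8 longdir 34.62 z 155.8Traceback (most recent call last):
  File "<stdin>", line 16, in <module>
    return _quantile_unchecked(
        a, q, axis, out, overwrite_input, method, keepdims, weights)
    return _ureduce(a,
                    func=_quantile_ureduce_func,
    ...<5 lines>...
                    overwrite_input=overwrite_input,
                    method=method)
    r = func(a, **kwargs)
    result = _quantile(arr,
                       quantiles=q,
    ...<2 lines>...
                       out=out,
                       weights=wgt)
    slices_having_nans = np.isnan(arr[-1, ...])
                                  ~~~^^^^^^^^^
IndexError: index -1 is out of bounds for axis 0 with size 0
```

```bash
python3 - <<'E'
from fit import *
C,d,st=load("w2")
P=sel(C,d,(450,560),(40,200),(36,56)); T=sel(C,d,(440,520),(180,235),(124,145));B=sel(C,d,(250,620),(150,500),(100,112));F=sel(C,d,(400,560),(0,180),(6,24))
pc=lambda a,p:np.percentile(a,p).round(1) if len(a) else None
q=lambda P:np.array([wp(p) for p in P])
b=q(B);rr=q(P);f=q(F)
print("front",[pc(b[(abs(b[:,0]-x)<8)&(b[:,1]<40),1],.5) for x in(-180,-150,-120,-95)])
print("lo",[pc(b[abs(b[:,1]-y)<6,0],.5) for y in(20,40,60,100)],"hi",[pc(b[abs(b[:,1]-y)<6,0],99.5) for y in(20,60,100)])
print("rail",[(pc(rr[abs(rr[:,1]-y)<8,0],1),pc(rr[abs(rr[:,1]-y)<8,0],99)) for y in(-20,-30,-45,-60)])
print("deck",[(pc(f[abs(f[:,1]-y)<8,0],1),pc(f[abs(f[:,1]-y)<8,0],99)) for y in(-20,-40,-60,-80)])
C1,d1,_=load("w1"); P=q(sel(C1,d1,(400,540),(-120,20),(36,56)));F=q(sel(C1,d1,(400,540),(-120,20),(8,22)))
print("railend",[pc(P[:,0],k) for k in(1,99)],pc(P[:,1],1),"deckend",[pc(F[:,0],k) for k in(1,99)],pc(F[:,1],1))
print("tab",q(T).mean(0),"dial",wp((398.7,340)))
E
```

```text
front [np.float64(-7.0), np.float64(-6.8), np.float64(-7.5), np.float64(-7.3)]
lo [np.float64(-188.4), np.float64(-188.5), np.float64(-188.6), np.float64(-188.8)] hi [np.float64(16.1), np.float64(15.9), np.float64(16.3)]
rail [(np.float64(3.5), np.float64(11.9)), (np.float64(3.0), np.float64(15.0)), (np.float64(2.9), np.float64(14.7)), (np.float64(2.9), np.float64(15.1))]
deck [(None, None), (np.float64(-85.5), np.float64(3.7)), (np.float64(-89.7), np.float64(3.4)), (np.float64(-90.6), np.float64(3.2))]
railend [np.float64(3.5), np.float64(15.1)] -281.9 deckend [np.float64(-62.2), np.float64(19.7)] -283.0
tab [-44.08062217   0.26649826] dial [-134.31599364  107.51978354]
```

Frame refined: the rail face and deck end agree with the given sizes after a shift of (+3.4, +7) mm. The tab is then at y=-7 mm, as described.

```bash
sed -i 's/^O=.*/O=np.array([516.0,216.3]); YAW=np.radians(-10.37)/' h.py; python3 -c "
from h import *
print(wp((468.3,217.3)),wp((398.7,340)))
go((468.3,217.3),112,79.6)"
```

```text
[-47.10086544  -7.60253085] [-137.65051496  100.56498262]
xyz [-0.0444, 0.0472, 0.2175] rot [0.0002, 0.0008, 0.0073] tcp [429.5 269.4 329.5] t 3.2 gap 0.6
```

```bash
python3 -m handwheel '[{"xyz":[-0.044,0.047,0.05],"delta_rot":[0,0.001,0.007],"fingers":0.4},{"xyz":[-0.044,0.047,0.1],"delta_rot":[0,0.001,0.007],"fingers":0.4},{"xyz":[-0.044,0.047,0.15],"delta_rot":[0,0.001,0.007],"fingers":0.4},{"xyz":[-0.044,0.047,0.19],"delta_rot":[0,0.001,0.007],"fingers":0.4},{"xyz":[-0.044,0.047,0.217],"delta_rot":[0,0.001,0.007],"fingers":0.4},{"xyz":[-0.044,0.047,0.217],"delta_rot":[0,0.001,0.007],"fingers":0.9},{"xyz":[-0.044,0.047,0.217],"delta_rot":[0,0.001,0.007],"fingers":0.9},{"xyz":[-0.044,0.047,0.217],"delta_rot":[0,0.001,0.007],"fingers":0.9},{"xyz":[-0.044,0.047,0.217],"delta_rot":[0,0.001,0.007],"fingers":0.9},{"xyz":[-0.044,0.047,0.217],"delta_rot":[0,0.001,0.007],"fingers":0.9}]' 30
python3 -m handwheel '[{"xyz":[0,-0.02,0],"delta_rot":[0,0,0],"fingers":0.9},{"xyz":[0,-0.04,0],"delta_rot":[0,0,0],"fingers":0.9},{"xyz":[0,-0.06,0],"delta_rot":[0,0,0],"fingers":0.9},{"xyz":[0,-0.075,0],"delta_rot":[0,0,0],"fingers":0.9},{"xyz":[0,-0.081,0],"delta_rot":[0,0,0],"fingers":0.9},{"xyz":[0,-0.081,0],"delta_rot":[0,0,0],"fingers":0.9},{"xyz":[0,-0.081,0],"delta_rot":[0,0,0],"fingers":0.9}]' 30
```

```text
t: 4.45
tcp_pos: [468.2, 218.0, 113.4]
ee_rot: [2.413, 2.012, 0.001]
force: [0.0, -7.7, -8.0]
finger_gap: 0.244
grip_force: 31.8
t: 5.32
tcp_pos: [395.6, 234.0, 114.7]
ee_rot: [2.408, 2.01, 0.019]
force: [40.1, -23.0, -20.7]
finger_gap: 0.244
grip_force: 31.6
```

The hatch is at its open stop: the tab moved 74 mm, so it started slightly ajar and shut should be at x≈-39. Next: ease off, release, and rise.

```bash
python3 -m handwheel '[{"xyz":[0,0.006,0],"delta_rot":[0,0,0],"fingers":0.9},{"xyz":[0,0.006,0],"delta_rot":[0,0,0],"fingers":0.4},{"xyz":[0,0.006,0],"delta_rot":[0,0,0],"fingers":0.4},{"xyz":[0,0.006,0],"delta_rot":[0,0,0],"fingers":0.4},{"xyz":[0,0.006,-0.05],"delta_rot":[0,0,0],"fingers":0.4},{"xyz":[0,0.006,-0.1],"delta_rot":[0,0,0],"fingers":0.4},{"xyz":[0,0.006,-0.13],"delta_rot":[0,0,0],"fingers":0.4},{"xyz":[0,0.006,-0.13],"delta_rot":[0,0,0],"fingers":0.4}]' 30
python3 - <<'E'
from fit import *
print(wp(robot.observe()["tcp_pos"]))
# handles: lid centres & long dir
for c,a in(((464.3,-320.2),79.8),((378.2,-347.7),77.4),((552.2,-308.8),95.6)): go(c,60,a)
for y in(-60,-148,-236): print(pw(-31,y))
go((464.3,-320.2),200,79.8)
E
```

```text
t: 6.32
tcp_pos: [395.4, 232.6, 244.8]
ee_rot: [2.412, 2.011, 0.008]
force: [0.5, -0.2, -0.4]
finger_gap: 0.601
grip_force: 0.0
[-121.58072459   -5.65761279]
xyz [-0.532, 0.1665, 0.1837] rot [0.0037, -0.0032, -0.0027] tcp [395.4 232.6 244.8] t 6.33 gap 0.601
xyz [-0.5746, 0.0867, 0.1832] rot [0.0036, -0.0033, 0.0392] tcp [395.4 232.6 244.8] t 6.33 gap 0.601
xyz [-0.505, 0.2509, 0.1841] rot [0.0041, -0.0027, -0.2784] tcp [395.4 232.6 244.8] t 6.33 gap 0.601
[474.70611105 162.8601765 ]
[458.86574817  76.29758121]
[443.02538528 -10.26501408]
xyz [-0.5316, 0.167, 0.0437] rot [0.0037, -0.0032, -0.0027] tcp [395.4 232.6 244.8] t 6.33 gap 0.601
```

```bash
python3 -m handwheel '[{"xyz":[-0.06,0.02,0.01],"delta_rot":[0.004,-0.003,-0.003],"fingers":0.45},{"xyz":[-0.532,0.167,0.06],"delta_rot":[0.004,-0.003,-0.003],"fingers":0.45},{"xyz":[-0.532,0.167,0.06],"delta_rot":[0.004,-0.003,-0.003],"fingers":0.45},{"xyz":[-0.532,0.167,0.06],"delta_rot":[0.004,-0.003,-0.003],"fingers":0.45},{"xyz":[-0.532,0.167,0.06],"delta_rot":[0.004,-0.003,-0.003],"fingers":0.45},{"xyz":[-0.532,0.167,0.06],"delta_rot":[0.004,-0.003,-0.003],"fingers":0.45},{"xyz":[-0.532,0.167,0.06],"delta_rot":[0.004,-0.003,-0.003],"fingers":0.45},{"xyz":[-0.532,0.167,0.06],"delta_rot":[0.004,-0.003,-0.003],"fingers":0.45},{"xyz":[-0.532,0.167,0.06],"delta_rot":[0.004,-0.003,-0.003],"fingers":0.45},{"xyz":[-0.532,0.167,0.06],"delta_rot":[0.004,-0.003,-0.003],"fingers":0.45},{"xyz":[-0.532,0.167,0.06],"delta_rot":[0.004,-0.003,-0.003],"fingers":0.45},{"xyz":[-0.532,0.167,0.11],"delta_rot":[0.004,-0.003,-0.003],"fingers":0.45},{"xyz":[-0.532,0.167,0.16],"delta_rot":[0.004,-0.003,-0.003],"fingers":0.45},{"xyz":[-0.532,0.167,0.183],"delta_rot":[0.004,-0.003,-0.003],"fingers":0.45},{"xyz":[-0.532,0.167,0.183],"delta_rot":[0.004,-0.003,-0.003],"fingers":1},{"xyz":[-0.532,0.167,0.183],"delta_rot":[0.004,-0.003,-0.003],"fingers":1},{"xyz":[-0.532,0.167,0.183],"delta_rot":[0.004,-0.003,-0.003],"fingers":1},{"xyz":[-0.532,0.167,0.183],"delta_rot":[0.004,-0.003,-0.003],"fingers":1},{"xyz":[-0.532,0.167,0.183],"delta_rot":[0.004,-0.003,-0.003],"fingers":1}]' 60
python3 - <<'E'
from h import *
go(pw(-33,-60),77,79.63)
E
```

```text
t: 8.7
tcp_pos: [463.7, -321.5, 60.1]
ee_rot: [2.41, 2.015, -0.006]
force: [1.1, 3.2, 7.2]
finger_gap: 0.124
grip_force: 62.1
xyz [0.4786, -0.077, -0.0181] rot [-0.0022, 0.0028, 0.0028] tcp [ 463.7 -321.5   60.1] t 8.7 gap 0.124
```

```bash
python3 -m handwheel '[{"xyz":[0,0,-0.05],"delta_rot":[0,0,0],"fingers":1},{"xyz":[0,0,-0.1],"delta_rot":[0,0,0],"fingers":1},{"xyz":[0.479,-0.077,-0.1],"delta_rot":[-0.002,0.003,0.003],"fingers":1},{"xyz":[0.479,-0.077,-0.1],"delta_rot":[-0.002,0.003,0.003],"fingers":1},{"xyz":[0.479,-0.077,-0.1],"delta_rot":[-0.002,0.003,0.003],"fingers":1},{"xyz":[0.479,-0.077,-0.1],"delta_rot":[-0.002,0.003,0.003],"fingers":1},{"xyz":[0.479,-0.077,-0.1],"delta_rot":[-0.002,0.003,0.003],"fingers":1},{"xyz":[0.479,-0.077,-0.1],"delta_rot":[-0.002,0.003,0.003],"fingers":1},{"xyz":[0.479,-0.077,-0.1],"delta_rot":[-0.002,0.003,0.003],"fingers":1},{"xyz":[0.479,-0.077,-0.1],"delta_rot":[-0.002,0.003,0.003],"fingers":1},{"xyz":[0.479,-0.077,-0.1],"delta_rot":[-0.002,0.003,0.003],"fingers":1},{"xyz":[0.479,-0.077,-0.1],"delta_rot":[-0.002,0.003,0.003],"fingers":1},{"xyz":[0.479,-0.077,-0.06],"delta_rot":[-0.002,0.003,0.003],"fingers":1},{"xyz":[0.479,-0.077,-0.03],"delta_rot":[-0.002,0.003,0.003],"fingers":1},{"xyz":[0.479,-0.077,-0.018],"delta_rot":[-0.002,0.003,0.003],"fingers":1},{"xyz":[0.479,-0.077,-0.018],"delta_rot":[-0.002,0.003,0.003],"fingers":1}]' 60
python3 -c "
from h import *
s=robot.observe();print(wp(s['tcp_pos']))"
```

```text
t: 10.7
tcp_pos: [472.0, 163.1, 76.3]
ee_rot: [-2.413, -2.009, 0.002]
force: [0.5, -0.7, -2.4]
finger_gap: 0.121
grip_force: 60.8
[-33.67965522 -60.28474826]
```

Held well (−2.4 N ≈ 0.25 kg). Lower, nudge to the rail, release, rise.

```bash
python3 -m handwheel '[{"xyz":[0,0,0.003],"delta_rot":[0,0,0],"fingers":1},{"xyz":[0,0.002,0.003],"delta_rot":[0,0,0],"fingers":1},{"xyz":[0,0.0045,0.003],"delta_rot":[0,0,0],"fingers":1},{"xyz":[0,0.0045,0.003],"delta_rot":[0,0,0],"fingers":1}]' 60
python3 -m handwheel '[{"xyz":[0,0,0],"delta_rot":[0,0,0],"fingers":0.45},{"xyz":[0,0,0],"delta_rot":[0,0,0],"fingers":0.45},{"xyz":[0,0,-0.05],"delta_rot":[0,0,0],"fingers":0.45},{"xyz":[0,0,-0.1],"delta_rot":[0,0,0],"fingers":0.45},{"xyz":[0,0,-0.1],"delta_rot":[0,0,0],"fingers":0.45}]' 60
python3 -c "
from h import *
s=robot.observe();print(wp(s['tcp_pos']))
go((552.2,-308.8),61,96)"
```

```text
t: 11.2
tcp_pos: [476.4, 163.2, 74.0]
ee_rot: [-2.412, -2.01, 0.001]
force: [-5.5, 3.4, 6.3]
finger_gap: 0.121
grip_force: 62.0
t: 11.82
tcp_pos: [479.1, 163.5, 177.1]
ee_rot: [2.412, 2.011, 0.009]
force: [1.1, -0.1, -0.7]
finger_gap: 0.547
grip_force: 0.0
[-26.77804191 -58.53277889]
xyz [-0.4519, 0.1564, 0.1151] rot [0.0049, -0.0029, -0.2857] tcp [479.1 163.5 177.1] t 11.82 gap 0.547
```

Contact with the rail felt (−5.5 N) at x≈−29: right. Next the far tin.

```bash
python3 -m handwheel '[{"xyz":[-0.452,0.156,0],"delta_rot":[0.005,-0.003,-0.286],"fingers":0.45},{"xyz":[-0.452,0.156,0],"delta_rot":[0.005,-0.003,-0.286],"fingers":0.45},{"xyz":[-0.452,0.156,0],"delta_rot":[0.005,-0.003,-0.286],"fingers":0.45},{"xyz":[-0.452,0.156,0],"delta_rot":[0.005,-0.003,-0.286],"fingers":0.45},{"xyz":[-0.452,0.156,0],"delta_rot":[0.005,-0.003,-0.286],"fingers":0.45},{"xyz":[-0.452,0.156,0],"delta_rot":[0.005,-0.003,-0.286],"fingers":0.45},{"xyz":[-0.452,0.156,0],"delta_rot":[0.005,-0.003,-0.286],"fingers":0.45},{"xyz":[-0.452,0.156,0],"delta_rot":[0.005,-0.003,-0.286],"fingers":0.45},{"xyz":[-0.452,0.156,0],"delta_rot":[0.005,-0.003,-0.286],"fingers":0.45},{"xyz":[-0.452,0.156,0],"delta_rot":[0.005,-0.003,-0.286],"fingers":0.45},{"xyz":[-0.452,0.156,0.05],"delta_rot":[0.005,-0.003,-0.286],"fingers":0.45},{"xyz":[-0.452,0.156,0.09],"delta_rot":[0.005,-0.003,-0.286],"fingers":0.45},{"xyz":[-0.452,0.156,0.115],"delta_rot":[0.005,-0.003,-0.286],"fingers":0.45},{"xyz":[-0.452,0.156,0.115],"delta_rot":[0.005,-0.003,-0.286],"fingers":1},{"xyz":[-0.452,0.156,0.115],"delta_rot":[0.005,-0.003,-0.286],"fingers":1},{"xyz":[-0.452,0.156,0.115],"delta_rot":[0.005,-0.003,-0.286],"fingers":1},{"xyz":[-0.452,0.156,0.115],"delta_rot":[0.005,-0.003,-0.286],"fingers":1},{"xyz":[-0.452,0.156,0.115],"delta_rot":[0.005,-0.003,-0.286],"fingers":1}]' 60
python3 - <<'E'
from h import *
go(pw(-33,-148),77,79.63)
E
```

```text
t: 14.08
tcp_pos: [548.6, -309.6, 58.1]
ee_rot: [-2.099, -2.332, 0.009]
force: [0.8, 0.2, -3.7]
finger_gap: 0.121
grip_force: 64.6
xyz [0.3937, -0.0508, -0.019] rot [-0.0065, 0.002, 0.2859] tcp [ 548.6 -309.6   58.1] t 14.07 gap 0.121
```

```bash
python3 -m handwheel '[{"xyz":[0,0,-0.05],"delta_rot":[0,0,0],"fingers":1},{"xyz":[0,0,-0.1],"delta_rot":[0,0,0],"fingers":1},{"xyz":[0.394,-0.051,-0.1],"delta_rot":[-0.006,0.002,0.286],"fingers":1},{"xyz":[0.394,-0.051,-0.1],"delta_rot":[-0.006,0.002,0.286],"fingers":1},{"xyz":[0.394,-0.051,-0.1],"delta_rot":[-0.006,0.002,0.286],"fingers":1},{"xyz":[0.394,-0.051,-0.1],"delta_rot":[-0.006,0.002,0.286],"fingers":1},{"xyz":[0.394,-0.051,-0.1],"delta_rot":[-0.006,0.002,0.286],"fingers":1},{"xyz":[0.394,-0.051,-0.1],"delta_rot":[-0.006,0.002,0.286],"fingers":1},{"xyz":[0.394,-0.051,-0.1],"delta_rot":[-0.006,0.002,0.286],"fingers":1},{"xyz":[0.394,-0.051,-0.1],"delta_rot":[-0.006,0.002,0.286],"fingers":1},{"xyz":[0.394,-0.051,-0.06],"delta_rot":[-0.006,0.002,0.286],"fingers":1},{"xyz":[0.394,-0.051,-0.03],"delta_rot":[-0.006,0.002,0.286],"fingers":1},{"xyz":[0.394,-0.051,-0.018],"delta_rot":[-0.006,0.002,0.286],"fingers":1},{"xyz":[0.394,-0.051,-0.018],"delta_rot":[-0.006,0.002,0.286],"fingers":1}]' 60
python3 -c "
from h import *
s=robot.observe();print(wp(s['tcp_pos']))
go(pw(-30,-148),74,79.63)"
```

```text
t: 15.82
tcp_pos: [456.7, 76.3, 75.6]
ee_rot: [-2.413, -2.01, 0.002]
force: [0.7, 0.4, -1.8]
finger_gap: 0.119
grip_force: 64.5
[ -33.13363966 -148.38232638]
xyz [0.0004, 0.0031, 0.0016] rot [-0.0016, 0.0005, -0.0008] tcp [456.7  76.3  75.6] t 15.82 gap 0.119
```

```bash
python3 -m handwheel '[{"xyz":[0,0,0.0035],"delta_rot":[0,0,0],"fingers":1},{"xyz":[0,0.002,0.0035],"delta_rot":[0,0,0],"fingers":1},{"xyz":[0,0.0045,0.0035],"delta_rot":[0,0,0],"fingers":1},{"xyz":[0,0.0045,0.0035],"delta_rot":[0,0,0],"fingers":1}]' 60
python3 -m handwheel '[{"xyz":[0,0,0],"delta_rot":[0,0,0],"fingers":0.45},{"xyz":[0,0,0],"delta_rot":[0,0,0],"fingers":0.45},{"xyz":[0,0,-0.05],"delta_rot":[0,0,0],"fingers":0.45},{"xyz":[0,0,-0.1],"delta_rot":[0,0,0],"fingers":0.45},{"xyz":[0,0,-0.1],"delta_rot":[0,0,0],"fingers":0.45}]' 60
python3 -c "
from h import *
s=robot.observe();print(wp(s['tcp_pos']))
go((378.2,-347.7),61,77.4)"
```

```text
t: 16.32
tcp_pos: [460.1, 76.1, 72.5]
ee_rot: [-2.412, -2.01, 0.003]
force: [-6.2, 1.9, -1.1]
finger_gap: 0.125
grip_force: 64.8
t: 16.95
tcp_pos: [463.8, 76.3, 175.9]
ee_rot: [2.41, 2.009, 0.008]
force: [-0.3, 0.5, 0.6]
finger_gap: 0.554
grip_force: 0.0
[ -26.18844832 -147.09617793]
xyz [-0.4327, -0.0086, 0.114] rot [0.0061, -0.0019, 0.039] tcp [463.8  76.3 175.9] t 16.95 gap 0.554
```

```bash
python3 -m handwheel '[{"xyz":[-0.433,-0.009,0],"delta_rot":[0.006,-0.002,0.039],"fingers":0.45},{"xyz":[-0.433,-0.009,0],"delta_rot":[0.006,-0.002,0.039],"fingers":0.45},{"xyz":[-0.433,-0.009,0],"delta_rot":[0.006,-0.002,0.039],"fingers":0.45},{"xyz":[-0.433,-0.009,0],"delta_rot":[0.006,-0.002,0.039],"fingers":0.45},{"xyz":[-0.433,-0.009,0],"delta_rot":[0.006,-0.002,0.039],"fingers":0.45},{"xyz":[-0.433,-0.009,0],"delta_rot":[0.006,-0.002,0.039],"fingers":0.45},{"xyz":[-0.433,-0.009,0],"delta_rot":[0.006,-0.002,0.039],"fingers":0.45},{"xyz":[-0.433,-0.009,0],"delta_rot":[0.006,-0.002,0.039],"fingers":0.45},{"xyz":[-0.433,-0.009,0],"delta_rot":[0.006,-0.002,0.039],"fingers":0.45},{"xyz":[-0.433,-0.009,0.05],"delta_rot":[0.006,-0.002,0.039],"fingers":0.45},{"xyz":[-0.433,-0.009,0.09],"delta_rot":[0.006,-0.002,0.039],"fingers":0.45},{"xyz":[-0.433,-0.009,0.113],"delta_rot":[0.006,-0.002,0.039],"fingers":0.45},{"xyz":[-0.433,-0.009,0.113],"delta_rot":[0.006,-0.002,0.039],"fingers":1},{"xyz":[-0.433,-0.009,0.113],"delta_rot":[0.006,-0.002,0.039],"fingers":1},{"xyz":[-0.433,-0.009,0.113],"delta_rot":[0.006,-0.002,0.039],"fingers":1},{"xyz":[-0.433,-0.009,0.113],"delta_rot":[0.006,-0.002,0.039],"fingers":1},{"xyz":[-0.433,-0.009,0.113],"delta_rot":[0.006,-0.002,0.039],"fingers":1}]' 60
python3 - <<'E'
from h import *
go(pw(-33,-237),77,79.63)
E
```

```text
t: 19.08
tcp_pos: [374.4, -348.4, 59.7]
ee_rot: [-2.449, -1.962, 0.009]
force: [-0.6, 0.3, -4.3]
finger_gap: 0.123
grip_force: 61.4
xyz [0.3438, -0.0089, -0.0181] rot [-0.0061, 0.0024, -0.0391] tcp [ 374.4 -348.4   59.7] t 19.07 gap 0.123
```

```bash
python3 -m handwheel '[{"xyz":[0,0,-0.05],"delta_rot":[0,0,0],"fingers":1},{"xyz":[0,0,-0.1],"delta_rot":[0,0,0],"fingers":1},{"xyz":[0.344,-0.009,-0.1],"delta_rot":[-0.006,0.002,-0.039],"fingers":1},{"xyz":[0.344,-0.009,-0.1],"delta_rot":[-0.006,0.002,-0.039],"fingers":1},{"xyz":[0.344,-0.009,-0.1],"delta_rot":[-0.006,0.002,-0.039],"fingers":1},{"xyz":[0.344,-0.009,-0.1],"delta_rot":[-0.006,0.002,-0.039],"fingers":1},{"xyz":[0.344,-0.009,-0.1],"delta_rot":[-0.006,0.002,-0.039],"fingers":1},{"xyz":[0.344,-0.009,-0.1],"delta_rot":[-0.006,0.002,-0.039],"fingers":1},{"xyz":[0.344,-0.009,-0.1],"delta_rot":[-0.006,0.002,-0.039],"fingers":1},{"xyz":[0.344,-0.009,-0.06],"delta_rot":[-0.006,0.002,-0.039],"fingers":1},{"xyz":[0.344,-0.009,-0.03],"delta_rot":[-0.006,0.002,-0.039],"fingers":1},{"xyz":[0.344,-0.009,-0.018],"delta_rot":[-0.006,0.002,-0.039],"fingers":1},{"xyz":[0.344,-0.009,-0.018],"delta_rot":[-0.006,0.002,-0.039],"fingers":1}]' 60
python3 -c "
from h import *
s=robot.observe();print(wp(s['tcp_pos']))
go(pw(-30,-237),74,79.63)"
```

```text
t: 20.7
tcp_pos: [440.4, -11.0, 76.5]
ee_rot: [-2.413, -2.01, 0.002]
force: [-0.3, -0.2, -3.2]
finger_gap: 0.122
grip_force: 61.2
[ -33.41465403 -237.15369798]
xyz [0.0002, 0.0034, 0.0024] rot [-0.0018, 0.0002, -0.0006] tcp [440.4 -11.   76.5] t 20.7 gap 0.122
```

```bash
python3 -m handwheel '[{"xyz":[0,0,0.003],"delta_rot":[0,0,0],"fingers":1},{"xyz":[0,0.002,0.003],"delta_rot":[0,0,0],"fingers":1},{"xyz":[0,0.0045,0.003],"delta_rot":[0,0,0],"fingers":1},{"xyz":[0,0.0045,0.003],"delta_rot":[0,0,0],"fingers":1}]' 60
python3 -m handwheel '[{"xyz":[0,0,0],"delta_rot":[0,0,0],"fingers":0.45},{"xyz":[0,0,0],"delta_rot":[0,0,0],"fingers":0.45},{"xyz":[0,0,-0.05],"delta_rot":[0,0,0],"fingers":0.45},{"xyz":[0,0,-0.1],"delta_rot":[0,0,0],"fingers":0.45},{"xyz":[0,0,-0.16],"delta_rot":[0,0,0],"fingers":0.4},{"xyz":[0,0,-0.22],"delta_rot":[0,0,0],"fingers":0.4},{"xyz":[0,0,-0.27],"delta_rot":[0,0,0],"fingers":0.4},{"xyz":[0,0,-0.27],"delta_rot":[0,0,0],"fingers":0.4}]' 60
python3 look.py w3
```

```text
t: 21.2
tcp_pos: [444.2, -11.2, 73.9]
ee_rot: [-2.412, -2.01, 0.003]
force: [-4.8, 1.2, -1.0]
finger_gap: 0.121
grip_force: 61.5
t: 22.2
tcp_pos: [447.4, -11.6, 347.7]
ee_rot: [2.409, 2.008, 0.008]
force: [0.2, 0.0, -0.1]
finger_gap: 0.601
grip_force: 0.0
[447.4 -11.6 347.7] 22.2 0.6006033014104768
```

View pics/w3.png

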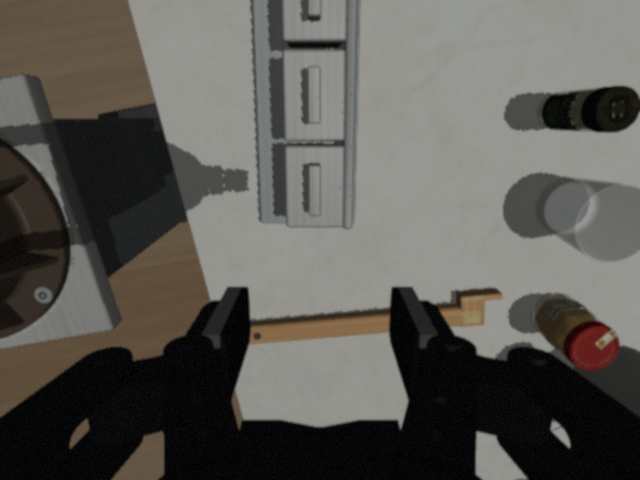

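```bash
python3 - <<'E'
from fit import *
C,d,st=load("w3")
for y in(-60,-148,-237):
    c=pw(-30,y); P=C[(d>0)&(C[...,2]>66)&(C[...,2]<76)]; q=(P[:,:2]-c); P=P[(abs(q[:,0])<48)&(abs(q[:,1])<46)]
    r=rect(P,"lid"); print(wp(r[0]))
    P=C[(d>0)&(C[...,2]>86)&(C[...,2]<98)]; q=(P[:,:2]-c); P=P[(abs(q[:,0])<48)&(abs(q[:,1])<46)]
    r=rect(P,"handle"); 
    if r: print(wp(r[0]))
rect(sel(C,d,(300,660),(-300,-100),(12,26)),"stick")
rect(sel(C,d,(300,580),(-300,-100),(12,26)),"stickbar")
E
```

```text
lid 2535 [470.  133.9] 59.9 45.5 longdir 169.7 z 71.0
[-30.40340269 -89.36738051]
handle 225 [472.4 145.1] 13.1 10.5 longdir 79.65 z 90.8
[-30.08607136 -77.93821007]
lid 5086 [459.3  76.3] 103.2 60.2 longdir 79.65 z 71.1
[ -30.53849927 -147.92799366]
handle 745 [458.8  74.4] 48.8 11.8 longdir 79.62 z 90.9
[ -30.74459704 -149.9193725 ]
lid 4272 [444.1  -7.2] 94.9 60.2 longdir 79.96 z 71.2
[ -30.4948312  -232.74144341]
handle 619 [443.  -11.9] 49.1 11.6 longdir 79.61 z 91.1
[ -30.67893842 -237.63613308]
stick 4161 [ 483.5 -196.6] 318.0 41.3 longdir 175.16 z 20.9
stickbar 3033 [ 452.7 -200.9] 257.3 27.2 longdir 175.24 z 20.9
```

Tins lie at x≈−30.5, square, at y≈−61, −149 and −237. The stick lies undisturbed with its bar end at (258,335) and lip at (500,294). Now the stick.

```bash
python3 -c "
from h import *
go((411.6,-198.1),100,-4.85)
go((411.6,-198.1),6,-4.85)
print(robot.observe()['joint_pos'])"
```

```text
xyz [-0.1899, -0.0014, 0.2454] rot [0.0027, -0.0028, 1.4745] tcp [446.2 -11.4 345.4] t 22.25 gap 0.6
xyz [-0.1899, -0.0017, 0.3394] rot [0.0027, -0.0028, 1.4745] tcp [446.2 -11.4 345.4] t 22.25 gap 0.6
[-9.34839184e-02  7.24967713e-02  1.87978964e+00 -6.31103031e-05
  1.18571722e+00  8.74571553e-02]
```

```bash
python3 -m handwheel '[{"xyz":[-0.19,-0.001,0.1],"delta_rot":[0.003,-0.003,1.474],"fingers":0.4},{"xyz":[-0.19,-0.001,0.1],"delta_rot":[0.003,-0.003,1.474],"fingers":0.4},{"xyz":[-0.19,-0.001,0.1],"delta_rot":[0.003,-0.003,1.474],"fingers":0.4},{"xyz":[-0.19,-0.001,0.15],"delta_rot":[0.003,-0.003,1.474],"fingers":0.4},{"xyz":[-0.19,-0.001,0.2],"delta_rot":[0.003,-0.003,1.474],"fingers":0.4},{"xyz":[-0.19,-0.001,0.24],"delta_rot":[0.003,-0.003,1.474],"fingers":0.4},{"xyz":[-0.19,-0.001,0.26],"delta_rot":[0.003,-0.003,1.474],"fingers":0.4},{"xyz":[-0.19,-0.001,0.26],"delta_rot":[0.003,-0.003,1.474],"fingers":0.4},{"xyz":[-0.19,-0.001,0.26],"delta_rot":[0.003,-0.003,1.474],"fingers":0.4},{"xyz":[-0.19,-0.001,0.26],"delta_rot":[0.003,-0.003,1.474],"fingers":0.4},{"xyz":[-0.19,-0.001,0.26],"delta_rot":[0.003,-0.003,1.474],"fingers":0.4}]' 80
python3 look.py w4; python3 - <<'E'
from fit import *
C,d,st=load("w4")
r=rect(sel(C,d,(300,680),(-300,-100),(12,26)),"stick"); go((411.6,-198.1),6,-4.85)
print(robot.observe()['joint_pos'])
E
```

```text
t: 23.62
tcp_pos: [410.1, -198.1, 83.8]
ee_rot: [-3.139, 0.129, 0.006]
force: [-0.5, 0.1, 1.1]
finger_gap: 0.6
grip_force: 0.0
[ 410.1 -198.1   83.8] 23.625 0.5999669719678555
stick 19853 [ 425.4 -198.7] 206.4 26.1 longdir 174.98 z 20.9
xyz [0.0018, -0.0001, 0.0779] rot [0.0, 0.0039, 0.0022] tcp [ 410.1 -198.1   83.9] t 23.68 gap 0.601
[-0.51516811  0.44810515  2.16233185 -0.00331837  0.53471457  1.14092778]
```

```bash
python3 -m handwheel '[{"xyz":[0.002,0,0.05],"delta_rot":[0,0.004,0.002],"fingers":0.4},{"xyz":[0.002,0,0.077],"delta_rot":[0,0.004,0.002],"fingers":0.4},{"xyz":[0.002,0,0.077],"delta_rot":[0,0.004,0.002],"fingers":0.4},{"xyz":[0.002,0,0.077],"delta_rot":[0,0.004,0.002],"fingers":1},{"xyz":[0.002,0,0.077],"delta_rot":[0,0.004,0.002],"fingers":1},{"xyz":[0.002,0,0.077],"delta_rot":[0,0.004,0.002],"fingers":1},{"xyz":[0.002,0,0.077],"delta_rot":[0,0.004,0.002],"fingers":1},{"xyz":[0.002,0,0.077],"delta_rot":[0,0.004,0.002],"fingers":1},{"xyz":[0.002,0,-0.05],"delta_rot":[0,0.004,0.002],"fingers":1},{"xyz":[0.002,0,-0.05],"delta_rot":[0,0.004,0.002],"fingers":1},{"xyz":[0.002,0,-0.05],"delta_rot":[0,0.004,0.002],"fingers":1}]' 80
python3 - <<'E'
from h import *
go(pw(-45,-522),130,79.63); go(pw(-45,-522),34,79.63);print(pw(-45,-522))
E
```

```text
t: 25.05
tcp_pos: [414.8, -199.7, 138.8]
ee_rot: [3.135, -0.135, 0.012]
force: [-0.4, -0.4, -1.8]
finger_gap: 0.275
grip_force: 79.1
xyz [-0.0293, 0.0922, 0.0089] rot [0.0089, -0.0038, -1.4757] tcp [ 414.8 -199.7  138.8] t 25.05 gap 0.275
xyz [-0.0301, 0.0919, 0.1049] rot [0.0089, -0.0038, -1.4757] tcp [ 414.8 -199.7  138.8] t 25.05 gap 0.275
[ 377.77288392 -289.07339105]
```

```bash
python3 -m handwheel '[{"xyz":[-0.029,0.092,0.009],"delta_rot":[0.009,-0.004,-1.476],"fingers":1},{"xyz":[-0.029,0.092,0.009],"delta_rot":[0.009,-0.004,-1.476],"fingers":1},{"xyz":[-0.029,0.092,0.009],"delta_rot":[0.009,-0.004,-1.476],"fingers":1},{"xyz":[-0.029,0.092,0.009],"delta_rot":[0.009,-0.004,-1.476],"fingers":1},{"xyz":[-0.029,0.092,0.009],"delta_rot":[0.009,-0.004,-1.476],"fingers":1},{"xyz":[-0.029,0.092,0.009],"delta_rot":[0.009,-0.004,-1.476],"fingers":1},{"xyz":[-0.029,0.092,0.009],"delta_rot":[0.009,-0.004,-1.476],"fingers":1},{"xyz":[-0.029,0.092,0.009],"delta_rot":[0.009,-0.004,-1.476],"fingers":1},{"xyz":[-0.029,0.092,0.009],"delta_rot":[0.009,-0.004,-1.476],"fingers":1},{"xyz":[-0.029,0.092,0.06],"delta_rot":[0.009,-0.004,-1.476],"fingers":1},{"xyz":[-0.029,0.092,0.094],"delta_rot":[0.009,-0.004,-1.476],"fingers":1},{"xyz":[-0.029,0.092,0.094],"delta_rot":[0.009,-0.004,-1.476],"fingers":1},{"xyz":[-0.029,0.092,0.094],"delta_rot":[0.009,-0.004,-1.476],"fingers":1}]' 80
python3 - <<'E'
from h import *
go(pw(-45,-522),34,79.63)
ims=[]
for n in("top","scene"):
    p,d=robot.snapshot(n); C=cloud(n,d); np.save(f"pics/{n}1.npy",d); cv2.imwrite(f"pics/{n}1.png",p[:,:,::-1])
    u,v=proj(n,np.r_[pw(-45,-310),40]); u,v=int(u),int(v); print(n,u,v)
    ims.append(cv2.resize(p[v-50:v+50,u-65:u+65,::-1],(400,308),interpolation=cv2.INTER_CUBIC))
cv2.imwrite("pics/c1.png",np.hstack(ims))
E
```

```text
t: 26.68
tcp_pos: [375.7, -287.7, 40.6]
ee_rot: [-2.409, -2.004, 0.005]
force: [0.3, -0.8, -1.0]
finger_gap: 0.28
grip_force: 79.1
xyz [-0.001, 0.0023, 0.0066] rot [-0.0084, -0.0026, -0.0017] tcp [ 375.7 -287.7   40.6] t 26.68 gap 0.28
top 363 303
scene 377 269
```

View pics/c1.png

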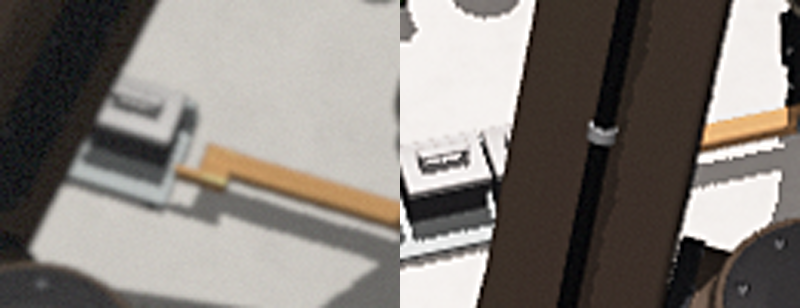

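The top view shows the stick held level, its face just behind the rear tin and its lip on the robot's side. I'll measure it from the orange mask.

```bash
cat > stick.py <<'E'
from fit import *
p,d=robot.snapshot("top"); C=cloud("top",d); h=cv2.cvtColor(p,cv2.COLOR_RGB2HSV)
m=(h[...,0]>8)&(h[...,0]<22)&(h[...,1]>110)&(h[...,2]>90)&(d>0)
P=C[m]; q=np.array([wp(x) for x in P]); k=(q[:,0]>-140)&(q[:,0]<40)&(q[:,1]>-700)&(q[:,1]<60)&(P[:,2]>8); q=q[k];z=P[k,2]
print(len(q),"y",np.percentile(q[:,1],[0.5,99.5]).round(1),"z",np.percentile(z,[5,50,95]).round(1))
t=q[:,1].max(); 
for a,b in((t-10,t),(t-22,t-10),(t-45,t-25),(t-80,t-60),(t-120,t-100),(t-180,t-160)):
    s=(q[:,1]>a)&(q[:,1]<b)
    if s.sum()>5: print(round(a),s.sum(),"x",np.percentile(q[s,0],[2,50,98]).round(1),"z",np.percentile(z[s],90).round(1))
E
python3 stick.py
```

```text
652 y [-605.4 -300.6] z [46.2 52.8 58.6]
-306 7 x [-78.5 -75.7 -71.6] z 53.4
-318 16 x [-79.1 -73.  -43.7] z 55.7
-341 54 x [-78.  -66.4 -45.9] z 58.1
-376 47 x [-64.1 -55.9 -40.6] z 57.8
-416 46 x [-61.3 -52.9 -40.7] z 55.1
-476 48 x [-63.8 -52.2 -40.9] z 57.4
```

```bash
python3 -m handwheel '[{"xyz":[0.013,0,0],"delta_rot":[0,0,0],"fingers":1},{"xyz":[0.026,0,0],"delta_rot":[0,0,0],"fingers":1},{"xyz":[0.026,0,0],"delta_rot":[0,0,0],"fingers":1},{"xyz":[0.026,0.002,0],"delta_rot":[0,0,0],"fingers":1},{"xyz":[0.026,0.004,0],"delta_rot":[0,0,0],"fingers":1},{"xyz":[0.026,0.005,0],"delta_rot":[0,0,0],"fingers":1},{"xyz":[0.026,0.005,0],"delta_rot":[0,0,0],"fingers":1},{"xyz":[0.026,0.005,0],"delta_rot":[0,0,0],"fingers":1}]' 80
python3 stick.py; python3 -c "
from h import *
print(wp(robot.observe()['tcp_pos']))"
```

```text
t: 27.82
tcp_pos: [384.9, -262.8, 39.7]
ee_rot: [-2.406, -2.006, 0.005]
force: [0.7, -0.5, -0.8]
finger_gap: 0.282
grip_force: 79.1
644 y [-579.1 -266.8] z [44.7 51.  57.3]
-273 13 x [-74.4 -69.9 -59.1] z 53.8
-285 18 x [-75.6 -70.9 -47.7] z 53.0
-308 42 x [-74.4 -63.6 -50.1] z 53.5
-343 46 x [-59.9 -49.2 -37. ] z 54.5
-383 45 x [-59.  -47.9 -37.2] z 54.8
-443 49 x [-59.3 -48.7 -36.1] z 57.2
[ -42.73634754 -494.84155922]
```

```bash
python3 -m handwheel '[{"xyz":[0.008,0.0015,0],"delta_rot":[0,0,0],"fingers":1},{"xyz":[0.016,0.0015,0],"delta_rot":[0,0,0],"fingers":1},{"xyz":[0.024,0.0015,0],"delta_rot":[0,0,0],"fingers":1},{"xyz":[0.032,0.0015,0],"delta_rot":[0,0,0],"fingers":1},{"xyz":[0.042,0.0015,0],"delta_rot":[0,0,0],"fingers":1},{"xyz":[0.052,0.0015,0],"delta_rot":[0,0,0],"fingers":1},{"xyz":[0.06,0.0015,0],"delta_rot":[0,0,0],"fingers":1},{"xyz":[0.06,0.0015,0],"delta_rot":[0,0,0],"fingers":1}]' 80
python3 stick.py; python3 -c "
from h import *
go(pw(-42,-434),40,79.63)
print(wp(robot.observe()['tcp_pos']))
p,d=robot.snapshot('top');u,v=proj('top',np.r_[pw(-45,-180),40]); u,v=int(u),int(v);cv2.imwrite('pics/c2.png',cv2.resize(p[v-60:v+60,u-80:u+80,::-1],(640,480),interpolation=cv2.INTER_CUBIC))"
```

```text
t: 28.88
tcp_pos: [397.2, -203.1, 39.9]
ee_rot: [-2.405, -2.007, 0.006]
force: [-0.6, 0.1, -1.0]
finger_gap: 0.272
grip_force: 79.2
678 y [-519.7 -204.5] z [44.6 51.6 58. ]
-213 12 x [-71.4 -68.3 -57.1] z 54.4
-225 21 x [-76.6 -68.6 -57. ] z 54.2
-248 52 x [-73.1 -61.9 -35.1] z 56.6
-283 55 x [-57.8 -48.9 -32.5] z 56.0
-323 46 x [-56.5 -48.8 -33.6] z 57.8
-383 48 x [-57.8 -48.3 -36.8] z 56.7
xyz [0.0003, -0.0007, -0.0001] rot [-0.0093, -0.0032, 0.0007] tcp [ 397.2 -203.5   39.9] t 28.93 gap 0.282
[ -41.31804114 -434.31938583]
```

View pics/c2.png

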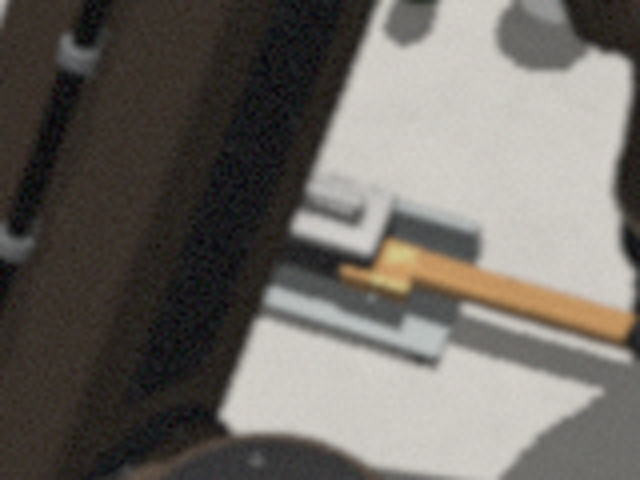

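The tin's rear corner sits in the stick's notch, against the rail. Continue.

```bash
python3 -m handwheel '[{"xyz":[0.01,0,0],"delta_rot":[0,0,0],"fingers":1},{"xyz":[0.02,0,0],"delta_rot":[0,0,0],"fingers":1},{"xyz":[0.03,0,0],"delta_rot":[0,0,0],"fingers":1},{"xyz":[0.041,0,0],"delta_rot":[0,0,0],"fingers":1},{"xyz":[0.052,0,0],"delta_rot":[0,0,0],"fingers":1},{"xyz":[0.063,0,0],"delta_rot":[0,0,0],"fingers":1},{"xyz":[0.074,0,0],"delta_rot":[0,0,0],"fingers":1},{"xyz":[0.085,0,0],"delta_rot":[0,0,0],"fingers":1},{"xyz":[0.096,0,0],"delta_rot":[0,0,0],"fingers":1},{"xyz":[0.107,0,0],"delta_rot":[0,0,0],"fingers":1},{"xyz":[0.118,0,0],"delta_rot":[0,0,0],"fingers":1},{"xyz":[0.124,0,0],"delta_rot":[0,0,0],"fingers":1},{"xyz":[0.124,0,0],"delta_rot":[0,0,0],"fingers":1}]' 80
python3 -c "
from h import *
go(pw(-42,-310),40,79.63)
print(wp(robot.observe()['tcp_pos']))"
```

```text
t: 30.6
tcp_pos: [419.6, -81.5, 40.2]
ee_rot: [-2.406, -2.007, 0.005]
force: [-0.2, -0.0, -1.1]
finger_gap: 0.279
grip_force: 79.2
xyz [0.0003, -0.0008, 0.0002] rot [-0.0091, -0.0031, 0.0006] tcp [419.6 -81.5  40.2] t 30.6 gap 0.279
[ -41.19998333 -310.28602429]
```

```bash
python3 -m handwheel '[{"xyz":[0.01,0,0],"delta_rot":[0,0,0],"fingers":1},{"xyz":[0.02,0,0],"delta_rot":[0,0,0],"fingers":1},{"xyz":[0.03,0,0],"delta_rot":[0,0,0],"fingers":1},{"xyz":[0.041,0,0],"delta_rot":[0,0,0],"fingers":1},{"xyz":[0.052,0,0],"delta_rot":[0,0,0],"fingers":1},{"xyz":[0.063,0,0],"delta_rot":[0,0,0],"fingers":1},{"xyz":[0.074,0,0],"delta_rot":[0,0,0],"fingers":1},{"xyz":[0.085,0,0],"delta_rot":[0,0,0],"fingers":1},{"xyz":[0.096,0,0],"delta_rot":[0,0,0],"fingers":1},{"xyz":[0.1,0,0],"delta_rot":[0,0,0],"fingers":1},{"xyz":[0.1,0,0],"delta_rot":[0,0,0],"fingers":1}]' 80
python3 - <<'E'
from h import *
print(wp(robot.observe()['tcp_pos']))
ims=[]
for n in("top","scene"):
    p,d=robot.snapshot(n); np.save(f"pics/{n}2.npy",d); cv2.imwrite(f"pics/{n}2.png",p[:,:,::-1])
    u,v=proj(n,np.r_[pw(-45,60),60]); u,v=int(u),int(v)
    ims.append(cv2.resize(p[v-60:v+60,u-80:u+80,::-1],(400,300),interpolation=cv2.INTER_CUBIC))
cv2.imwrite("pics/c3.png",np.hstack(ims))
E
python3 stick.py
```

```text
t: 31.98
tcp_pos: [437.8, 16.7, 40.6]
ee_rot: [-2.406, -2.007, 0.005]
force: [0.9, -0.3, -0.9]
finger_gap: 0.28
grip_force: 79.2
[ -41.03427902 -210.40651574]
602 y [-296.8  -16.1] z [44.9 51.6 58.2]
-23 20 x [-57.2 -45.9 -33.9] z 55.6
-35 35 x [-63.2 -49.3 -33.1] z 55.1
-58 46 x [-57.8 -48.3 -30.2] z 55.9
-93 52 x [-58.6 -47.5 -35.3] z 56.2
-133 49 x [-57.  -45.5 -32.1] z 57.6
-193 18 x [-56.4 -43.5 -34.3] z 57.5
```

View pics/c3.png

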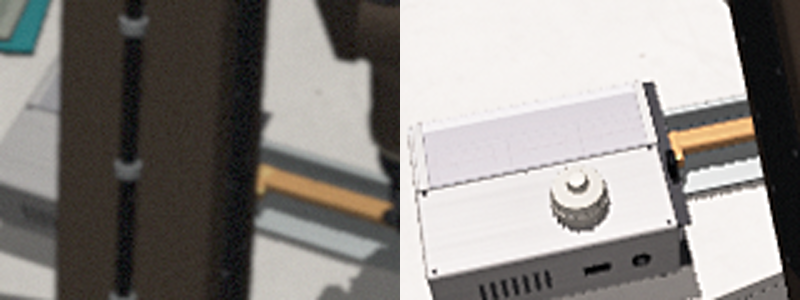

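The stick tip is at the mouth, with the tins inside. Creep in with force checks.

```bash
python3 -m handwheel '[{"xyz":[0.004,0,0],"delta_rot":[0,0,0],"fingers":1},{"xyz":[0.008,0,0],"delta_rot":[0,0,0],"fingers":1},{"xyz":[0.012,0,0],"delta_rot":[0,0,0],"fingers":1}]' 80
python3 -m handwheel '[{"xyz":[0.002,0,0],"delta_rot":[0,0,0],"fingers":1},{"xyz":[0.004,0,0],"delta_rot":[0,0,0],"fingers":1}]' 80
python3 -c "
from h import *
print(wp(robot.observe()['tcp_pos']))"
```

```text
t: 32.5
tcp_pos: [439.8, 28.3, 40.6]
ee_rot: [-2.406, -2.006, 0.006]
force: [-0.8, -4.9, -0.3]
finger_gap: 0.274
grip_force: 79.2
t: 32.75
tcp_pos: [439.2, 31.1, 40.4]
ee_rot: [-2.405, -2.007, 0.01]
force: [-8.8, -56.6, 0.1]
finger_gap: 0.279
grip_force: 79.4
[ -42.20147998 -196.01323398]
```

Back stop reached (57 N at exactly the expected place). Back out along the lane.

```bash
python3 -m handwheel '[{"xyz":[-0.006,0,0],"delta_rot":[0,0,0],"fingers":1},{"xyz":[-0.01,-0.003,0],"delta_rot":[0,0,0],"fingers":1},{"xyz":[-0.03,-0.003,0],"delta_rot":[0,0,0],"fingers":1},{"xyz":[-0.07,-0.003,0],"delta_rot":[0,0,0],"fingers":1},{"xyz":[-0.11,-0.003,0],"delta_rot":[0,0,0],"fingers":1},{"xyz":[-0.16,-0.003,0],"delta_rot":[0,0,0],"fingers":1},{"xyz":[-0.21,-0.003,0],"delta_rot":[0,0,0],"fingers":1},{"xyz":[-0.26,-0.003,0],"delta_rot":[0,0,0],"fingers":1},{"xyz":[-0.31,-0.003,0],"delta_rot":[0,0,0],"fingers":1},{"xyz":[-0.36,-0.003,0],"delta_rot":[0,0,0],"fingers":1},{"xyz":[-0.37,-0.003,0],"delta_rot":[0,0,0],"fingers":1},{"xyz":[-0.37,-0.003,0.015],"delta_rot":[0,0,0],"fingers":1},{"xyz":[-0.37,-0.003,0.028],"delta_rot":[0,0,0],"fingers":1},{"xyz":[-0.37,-0.003,0.028],"delta_rot":[0,0,0],"fingers":1}]' 80
python3 stick.py; python3 -c "
from h import *
print(wp(robot.observe()['tcp_pos']))"
```

```text
t: 34.5
tcp_pos: [370.1, -329.3, 10.1]
ee_rot: [-2.403, -2.006, 0.006]
force: [0.5, -0.4, -0.8]
finger_gap: 0.28
grip_force: 79.2
700 y [-647.6 -342.1] z [14.8 21.6 28.2]
-348 8 x [-78.2 -76.3 -70.3] z 25.6
-360 19 x [-76.2 -71.9 -42.1] z 24.0
-383 70 x [-76.5 -57.2 -39. ] z 26.7
-418 48 x [-61.6 -53.1 -40.2] z 27.0
-458 49 x [-62.8 -52.7 -36.9] z 25.5
-518 52 x [-63.  -52.9 -39.6] z 24.9
[ -44.88318385 -563.31881359]
```

```bash
python3 -m handwheel '[{"xyz":[0,0,0.002],"delta_rot":[0,0,0],"fingers":1},{"xyz":[0,0,0.0035],"delta_rot":[0,0,0],"fingers":1},{"xyz":[0,0,0.0035],"delta_rot":[0,0,0],"fingers":1}]' 80
python3 -m handwheel '[{"xyz":[0,0,0],"delta_rot":[0,0,0],"fingers":0.5},{"xyz":[0,0,0],"delta_rot":[0,0,0],"fingers":0.45},{"xyz":[0,0,0],"delta_rot":[0,0,0],"fingers":0.45},{"xyz":[0,0,-0.06],"delta_rot":[0,0,0],"fingers":0.45},{"xyz":[0,0,-0.12],"delta_rot":[0,0,0],"fingers":0.45},{"xyz":[0,0,-0.18],"delta_rot":[0,0,0],"fingers":0.45},{"xyz":[0,0,-0.24],"delta_rot":[0,0,0],"fingers":0.45},{"xyz":[0,0,-0.29],"delta_rot":[0,0,0],"fingers":0.45}]' 60
python3 - <<'E'
from h import *
go((455,160),300,79.63)
E
```

```text
t: 34.92
tcp_pos: [370.9, -331.2, 8.3]
ee_rot: [-2.407, -2.006, 0.005]
force: [0.4, 1.2, 0.4]
finger_gap: 0.274
grip_force: 79.4
t: 35.92
tcp_pos: [373.0, -332.5, 300.6]
ee_rot: [-2.408, -2.007, 0.005]
force: [-0.2, -1.4, 0.6]
finger_gap: 0.548
grip_force: 0.0
xyz [0.4992, -0.008, 0.0017] rot [-0.0076, -0.002, -0.0] tcp [ 373.  -332.5  300.6] t 35.92 gap 0.548
```

```bash
python3 -m handwheel '[{"xyz":[0.632,-0.031,-0.03],"delta_rot":[-0.008,-0.002,0],"fingers":0.45},{"xyz":[0.632,-0.031,-0.03],"delta_rot":[-0.008,-0.002,0],"fingers":0.45},{"xyz":[0.632,-0.031,-0.03],"delta_rot":[-0.008,-0.002,0],"fingers":0.45},{"xyz":[0.632,-0.031,-0.03],"delta_rot":[-0.008,-0.002,0],"fingers":0.45},{"xyz":[0.632,-0.031,-0.03],"delta_rot":[-0.008,-0.002,0],"fingers":0.45},{"xyz":[0.632,-0.031,-0.03],"delta_rot":[-0.008,-0.002,0],"fingers":0.45},{"xyz":[0.632,-0.031,-0.03],"delta_rot":[-0.008,-0.002,0],"fingers":0.45},{"xyz":[0.632,-0.031,-0.03],"delta_rot":[-0.008,-0.002,0],"fingers":0.45},{"xyz":[0.632,-0.031,-0.03],"delta_rot":[-0.008,-0.002,0],"fingers":0.45},{"xyz":[0.632,-0.031,-0.03],"delta_rot":[-0.008,-0.002,0],"fingers":0.45},{"xyz":[0.632,-0.031,-0.03],"delta_rot":[-0.008,-0.002,0],"fingers":0.45},{"xyz":[0.632,-0.031,-0.03],"delta_rot":[-0.008,-0.002,0],"fingers":0.45},{"xyz":[0.632,-0.031,-0.03],"delta_rot":[-0.008,-0.002,0],"fingers":0.45}]' 60
python3 look.py w5
```

```text
t: 37.55
tcp_pos: [456.4, 293.3, 330.1]
ee_rot: [-2.413, -2.01, 0.001]
force: [0.3, 0.4, -0.6]
finger_gap: 0.55
grip_force: 0.0
[456.4 293.3 330.1] 37.55 0.5500950187393806
```

View pics/w5.png

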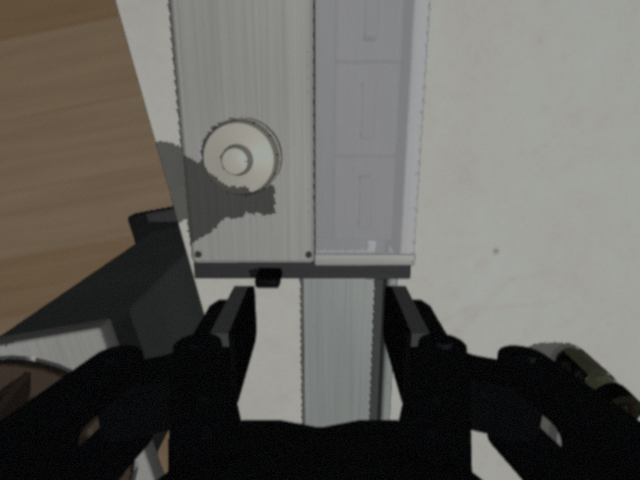

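```bash
python3 - <<'E'
from fit import *
C,d,st=load("w5")
T=sel(C,d,(350,500),(180,260),(124,145)); r=rect(T,"tab"); print(wp(r[0])); go(r[0],112,79.63)
P=C[(d>0)]; q=np.array([wp(p) for p in P[::3]]); k=(q[:,0]>-75)&(q[:,0]<-3)&(q[:,1]>-10)&(q[:,1]<264); print("lane z hist",np.histogram(P[::3][k,2],[0,20,60,75,85,98,108,120]))
D=sel(C,d,(340,470),(270,420),(132,160)); rect(D,"dial"); rect(D[D[:,2]>150],"knob")
E
```

```text
tab 335 [396.9 230.2] 21.4 10.3 longdir 169.08 z 133.3
[-119.62145117   -7.73978309]
xyz [-0.073, -0.0469, 0.2182] rot [-0.001, -0.0006, -0.0013] tcp [456.5 293.3 330.2] t 37.6 gap 0.546
lane z hist (array([   0,    0,    0,    0,    0, 6514, 1161]), array([  0,  20,  60,  75,  85,  98, 108, 120]))
dial 4339 [399.5 340.6] 59.3 58.6 longdir 76.43 z 141.4
knob 647 [399.4 340.2] 20.8 20.5 longdir 73.61 z 155.8
```

Through the clear roof: three tins in line, seams at rows 62 and 155 (col ~365), handles near col 370. Check the seams against the expected y=180 and 96.

```bash
python3 - <<'E'
from fit import *
C,d,st=load("w5")
for u,v,z in((365,62,70),(365,155,70),(368,107,90),(366,200,90),(404,155,70),(330,155,70)): print((u,v),wp(atz("wrist",u,v,z,st)).round(1))
E
python3 -m handwheel '[{"xyz":[-0.073,-0.047,0.05],"delta_rot":[-0.001,-0.001,-0.001],"fingers":0.4},{"xyz":[-0.073,-0.047,0.1],"delta_rot":[-0.001,-0.001,-0.001],"fingers":0.4},{"xyz":[-0.073,-0.047,0.15],"delta_rot":[-0.001,-0.001,-0.001],"fingers":0.4},{"xyz":[-0.073,-0.047,0.19],"delta_rot":[-0.001,-0.001,-0.001],"fingers":0.4},{"xyz":[-0.073,-0.047,0.217],"delta_rot":[-0.001,-0.001,-0.001],"fingers":0.4},{"xyz":[-0.073,-0.047,0.217],"delta_rot":[-0.001,-0.001,-0.001],"fingers":0.4},{"xyz":[-0.073,-0.047,0.217],"delta_rot":[-0.001,-0.001,-0.001],"fingers":0.9},{"xyz":[-0.073,-0.047,0.217],"delta_rot":[-0.001,-0.001,-0.001],"fingers":0.9},{"xyz":[-0.073,-0.047,0.217],"delta_rot":[-0.001,-0.001,-0.001],"fingers":0.9},{"xyz":[-0.073,-0.047,0.217],"delta_rot":[-0.001,-0.001,-0.001],"fingers":0.9}]' 30
```

```text
(365, 62) [-32.4 180.2]
(365, 155) [-30.1  97.5]
(368, 107) [-30.7 141. ]
(366, 200) [-30.1  57.8]
(404, 155) [ 7.1 97.5]
(330, 155) [-63.5  97.6]
t: 38.85
tcp_pos: [397.9, 231.7, 114.5]
ee_rot: [2.411, 2.012, 0.004]
force: [1.3, -4.8, 7.7]
finger_gap: 0.247
grip_force: 31.5
```

Tins fully home, end to end, at the rail. Shut the hatch.

```bash
python3 -m handwheel '[{"xyz":[0,0.02,0],"delta_rot":[0,0,0],"fingers":0.9},{"xyz":[0,0.04,0],"delta_rot":[0,0,0],"fingers":0.9},{"xyz":[0,0.06,0],"delta_rot":[0,0,0],"fingers":0.9},{"xyz":[0,0.074,0],"delta_rot":[0,0,0],"fingers":0.9},{"xyz":[0,0.08,0],"delta_rot":[0,0,0],"fingers":0.9},{"xyz":[0,0.08,0],"delta_rot":[0,0,0],"fingers":0.9}]' 30
python3 -m handwheel '[{"xyz":[0,0.003,0],"delta_rot":[0,0,0],"fingers":0.9},{"xyz":[0,0.003,0],"delta_rot":[0,0,0],"fingers":0.9}]' 30
python3 -c "
from h import *
print(wp(robot.observe()['tcp_pos']))"
```

```text
t: 39.6
tcp_pos: [476.7, 217.1, 114.5]
ee_rot: [2.412, 2.012, 0.002]
force: [-2.8, -2.5, 9.8]
finger_gap: 0.244
grip_force: 31.9
t: 39.85
tcp_pos: [477.0, 216.9, 114.4]
ee_rot: [-2.411, -2.011, 0.003]
force: [-19.4, 6.9, 23.4]
finger_gap: 0.247
grip_force: 33.3
[-38.44347027  -6.42279463]
```

Hatch shut (tab at −38.4, stop felt). Release and go over the dial.

```bash
python3 -m handwheel '[{"xyz":[0,-0.003,0],"delta_rot":[0,0,0],"fingers":0.9},{"xyz":[0,-0.003,0],"delta_rot":[0,0,0],"fingers":0.4},{"xyz":[0,-0.003,0],"delta_rot":[0,0,0],"fingers":0.4},{"xyz":[0,-0.003,0],"delta_rot":[0,0,0],"fingers":0.4},{"xyz":[0,-0.003,-0.05],"delta_rot":[0,0,0],"fingers":0.1},{"xyz":[0,-0.003,-0.1],"delta_rot":[0,0,0],"fingers":0},{"xyz":[0,-0.003,-0.1],"delta_rot":[0,0,0],"fingers":0}]' 30
python3 - <<'E'
from h import *
go((399.2,340.3),200,244); go((399.2,340.3),118.5,244); print(robot.observe()["joint_pos"])
E
```

```text
t: 40.72
tcp_pos: [477.8, 218.0, 216.7]
ee_rot: [2.411, 2.011, 0.009]
force: [-0.1, -0.6, -0.5]
finger_gap: 1.0
grip_force: 0.0
xyz [0.1062, -0.0994, 0.0165] rot [0.0057, 0.0072, -2.8678] tcp [477.8 218.  216.7] t 40.73 gap 1.0
xyz [0.1059, -0.0998, 0.098] rot [0.0057, 0.0072, -2.8678] tcp [477.8 218.  216.7] t 40.73 gap 1.0
[ 3.70313759e-01  3.20524091e-01  1.90211955e+00 -1.28781302e-04
  9.12612856e-01  5.50434309e-01]
```

```bash
python3 -m handwheel '[{"xyz":[0.106,-0.099,0.016],"delta_rot":[0.006,0.007,-2.868],"fingers":0},{"xyz":[0.106,-0.099,0.016],"delta_rot":[0.006,0.007,-2.868],"fingers":0},{"xyz":[0.106,-0.099,0.016],"delta_rot":[0.006,0.007,-2.868],"fingers":0},{"xyz":[0.106,-0.099,0.016],"delta_rot":[0.006,0.007,-2.868],"fingers":0},{"xyz":[0.106,-0.099,0.016],"delta_rot":[0.006,0.007,-2.868],"fingers":0},{"xyz":[0.106,-0.099,0.016],"delta_rot":[0.006,0.007,-2.868],"fingers":0},{"xyz":[0.106,-0.099,0.016],"delta_rot":[0.006,0.007,-2.868],"fingers":0},{"xyz":[0.106,-0.099,0.016],"delta_rot":[0.006,0.007,-2.868],"fingers":0},{"xyz":[0.106,-0.099,0.016],"delta_rot":[0.006,0.007,-2.868],"fingers":0},{"xyz":[0.106,-0.099,0.016],"delta_rot":[0.006,0.007,-2.868],"fingers":0},{"xyz":[0.106,-0.099,0.016],"delta_rot":[0.006,0.007,-2.868],"fingers":0},{"xyz":[0.106,-0.099,0.016],"delta_rot":[0.006,0.007,-2.868],"fingers":0},{"xyz":[0.106,-0.099,0.016],"delta_rot":[0.006,0.007,-2.868],"fingers":0},{"xyz":[0.106,-0.099,0.016],"delta_rot":[0.006,0.007,-2.868],"fingers":0},{"xyz":[0.106,-0.099,0.016],"delta_rot":[0.006,0.007,-2.868],"fingers":0},{"xyz":[0.106,-0.099,0.016],"delta_rot":[0.006,0.007,-2.868],"fingers":0},{"xyz":[0.106,-0.099,0.016],"delta_rot":[0.006,0.007,-2.868],"fingers":0},{"xyz":[0.106,-0.099,0.016],"delta_rot":[0.006,0.007,-2.868],"fingers":0}]' 30
python3 - <<'E'
from h import *
go((399.2,340.3),118.5,244); print(robot.observe()["joint_pos"])
E
```

```text
t: 42.98
tcp_pos: [397.2, 339.1, 196.7]
ee_rot: [1.659, -2.66, -0.001]
force: [-0.2, -0.3, -0.5]
finger_gap: 1.0
grip_force: 0.0
xyz [-0.0024, -0.0016, 0.0782] rot [0.0044, -0.0053, -0.0014] tcp [397.2 339.1 196.7] t 42.98 gap 1.0
[ 6.47498632e-01  3.47840541e-01  1.91947173e+00  1.94093260e-03
  8.81032316e-01 -2.04018632e+00]
```

```bash
python3 -m handwheel '[{"xyz":[-0.002,-0.002,0.04],"delta_rot":[0.004,-0.005,-0.001],"fingers":0},{"xyz":[-0.002,-0.002,0.065],"delta_rot":[0.004,-0.005,-0.001],"fingers":0},{"xyz":[-0.002,-0.002,0.077],"delta_rot":[0.004,-0.005,-0.001],"fingers":0},{"xyz":[-0.002,-0.002,0.077],"delta_rot":[0.004,-0.005,-0.001],"fingers":0.6},{"xyz":[-0.002,-0.002,0.077],"delta_rot":[0.004,-0.005,-0.001],"fingers":0.6},{"xyz":[-0.002,-0.002,0.077],"delta_rot":[0.004,-0.005,-0.001],"fingers":0.6},{"xyz":[-0.002,-0.002,0.077],"delta_rot":[0.004,-0.005,-0.001],"fingers":0.6}]' 30
```

```text
t: 43.85
tcp_pos: [399.2, 340.3, 121.3]
ee_rot: [-1.666, 2.663, 0.001]
force: [-6.6, 1.9, 4.7]
finger_gap: 0.681
grip_force: 31.1
```

```bash
python3 -m handwheel '[{"xyz":[0,0,0],"delta_rot":[0,0,0.17],"fingers":0.6},{"xyz":[0,0,0],"delta_rot":[0,0,0.34],"fingers":0.6},{"xyz":[0,0,0],"delta_rot":[0,0,0.51],"fingers":0.6},{"xyz":[0,0,0],"delta_rot":[0,0,0.68],"fingers":0.6},{"xyz":[0,0,0],"delta_rot":[0,0,0.85],"fingers":0.6},{"xyz":[0,0,0],"delta_rot":[0,0,1.02],"fingers":0.6},{"xyz":[0,0,0],"delta_rot":[0,0,1.19],"fingers":0.6},{"xyz":[0,0,0],"delta_rot":[0,0,1.36],"fingers":0.6},{"xyz":[0,0,0],"delta_rot":[0,0,1.53],"fingers":0.6},{"xyz":[0,0,0],"delta_rot":[0,0,1.7],"fingers":0.6},{"xyz":[0,0,0],"delta_rot":[0,0,1.87],"fingers":0.6},{"xyz":[0,0,0],"delta_rot":[0,0,2.04],"fingers":0.6},{"xyz":[0,0,0],"delta_rot":[0,0,2.21],"fingers":0.6},{"xyz":[0,0,0],"delta_rot":[0,0,2.38],"fingers":0.6},{"xyz":[0,0,0],"delta_rot":[0,0,2.55],"fingers":0.6},{"xyz":[0,0,0],"delta_rot":[0,0,2.72],"fingers":0.6},{"xyz":[0,0,0],"delta_rot":[0,0,2.89],"fingers":0.6},{"xyz":[0,0,0],"delta_rot":[0,0,3.0],"fingers":0.6},{"xyz":[0,0,0],"delta_rot":[0,0,3.0],"fingers":0.6}]' 30
python3 -c "
from h import *
s=robot.observe();print(s['joint_pos'],s['ft_torque'])"
```

```text
t: 46.22
tcp_pos: [399.6, 340.4, 121.3]
ee_rot: [-2.54, -1.848, -0.002]
force: [-5.0, 2.7, 2.9]
finger_gap: 0.682
grip_force: 31.6
[6.47444680e-01 4.53839387e-01 1.98727449e+00 9.21814154e-04
 6.99156564e-01 9.59877158e-01] [ 0.25206164  0.58941197 -0.04972935]
```

```bash
python3 -m handwheel '[{"xyz":[0,0,0],"delta_rot":[0,0,0.17],"fingers":0.6},{"xyz":[0,0,0],"delta_rot":[0,0,0.34],"fingers":0.6},{"xyz":[0,0,0],"delta_rot":[0,0,0.51],"fingers":0.6},{"xyz":[0,0,0],"delta_rot":[0,0,0.68],"fingers":0.6},{"xyz":[0,0,0],"delta_rot":[0,0,0.85],"fingers":0.6},{"xyz":[0,0,0],"delta_rot":[0,0,1.02],"fingers":0.6},{"xyz":[0,0,0],"delta_rot":[0,0,1.19],"fingers":0.6},{"xyz":[0,0,0],"delta_rot":[0,0,1.36],"fingers":0.6},{"xyz":[0,0,0],"delta_rot":[0,0,1.53],"fingers":0.6},{"xyz":[0,0,0],"delta_rot":[0,0,1.7],"fingers":0.6},{"xyz":[0,0,0],"delta_rot":[0,0,1.7],"fingers":0.6}]' 30
python3 -c "
from h import *
s=robot.observe();print(s['joint_pos'][5],s['ft_torque'])"
python3 -m handwheel '[{"xyz":[0,0,0],"delta_rot":[0,0,0],"fingers":0},{"xyz":[0,0,0],"delta_rot":[0,0,0],"fingers":0},{"xyz":[0,0,-0.03],"delta_rot":[0,0,-0.1],"fingers":0},{"xyz":[0,0,-0.05],"delta_rot":[0,0,-0.28],"fingers":0},{"xyz":[0,0,-0.05],"delta_rot":[0,0,-0.46],"fingers":0},{"xyz":[0,0,-0.05],"delta_rot":[0,0,-0.64],"fingers":0},{"xyz":[0,0,-0.05],"delta_rot":[0,0,-0.82],"fingers":0},{"xyz":[0,0,-0.05],"delta_rot":[0,0,-1],"fingers":0},{"xyz":[0,0,-0.05],"delta_rot":[0,0,-1.18],"fingers":0},{"xyz":[0,0,-0.05],"delta_rot":[0,0,-1.36],"fingers":0},{"xyz":[0,0,-0.05],"delta_rot":[0,0,-1.54],"fingers":0},{"xyz":[0,0,-0.05],"delta_rot":[0,0,-1.72],"fingers":0},{"xyz":[0,0,-0.05],"delta_rot":[0,0,-1.9],"fingers":0},{"xyz":[0,0,-0.05],"delta_rot":[0,0,-2.08],"fingers":0},{"xyz":[0,0,-0.05],"delta_rot":[0,0,-2.2],"fingers":0},{"xyz":[0,0,-0.05],"delta_rot":[0,0,-2.2],"fingers":0}]' 30
python3 -c "
from h import *
go((399.2,340.3),118.5,0)
s=robot.observe();print(s['joint_pos'][5])"
```

```text
t: 47.6
tcp_pos: [399.5, 340.2, 121.2]
ee_rot: [-3.065, 0.687, -0.0]
force: [-5.9, 0.8, 7.8]
finger_gap: 0.678
grip_force: 32.2
2.6587212221628604 [-0.22821006  1.11734826  0.00124928]
t: 49.6
tcp_pos: [399.8, 340.0, 170.3]
ee_rot: [-2.002, -2.421, -0.001]
force: [0.3, 0.2, 0.6]
finger_gap: 0.999
grip_force: 0.0
xyz [0.0004, -0.0005, 0.0518] rot [-0.0, -0.0007, 1.7598] tcp [399.8 340.  170.3] t 49.6 gap 0.999
0.4578205950980714
```

```bash
python3 -m handwheel '[{"xyz":[0,0,0.03],"delta_rot":[0,0,0],"fingers":0},{"xyz":[0,0,0.05],"delta_rot":[0,0,0],"fingers":0},{"xyz":[0,0,0.05],"delta_rot":[0,0,0],"fingers":0.6},{"xyz":[0,0,0.05],"delta_rot":[0,0,0],"fingers":0.6},{"xyz":[0,0,0.05],"delta_rot":[0,0,0],"fingers":0.6},{"xyz":[0,0,0.05],"delta_rot":[0,0,0],"fingers":0.6},{"xyz":[0,0,0.05],"delta_rot":[0,0,0.15],"fingers":0.6},{"xyz":[0,0,0.05],"delta_rot":[0,0,0.3],"fingers":0.6},{"xyz":[0,0,0.05],"delta_rot":[0,0,0.45],"fingers":0.6},{"xyz":[0,0,0.05],"delta_rot":[0,0,0.6],"fingers":0.6},{"xyz":[0,0,0.05],"delta_rot":[0,0,0.75],"fingers":0.6},{"xyz":[0,0,0.05],"delta_rot":[0,0,0.9],"fingers":0.6}]' 30
python3 -c "
from h import *
s=robot.observe();print(s['joint_pos'][5],s['ft_torque'])"
python3 -m handwheel '[{"xyz":[0,0,0],"delta_rot":[0,0,0.1],"fingers":0.6},{"xyz":[0,0,0],"delta_rot":[0,0,0.2],"fingers":0.6},{"xyz":[0,0,0],"delta_rot":[0,0,0.25],"fingers":0.6},{"xyz":[0,0,0],"delta_rot":[0,0,0.25],"fingers":0.6}]' 30
python3 -c "
from h import *
s=robot.observe();print(s['joint_pos'][5],s['ft_torque'])"
```

```text
t: 51.1
tcp_pos: [399.7, 340.6, 120.9]
ee_rot: [-2.858, -1.302, -0.002]
force: [-5.3, 2.5, 11.0]
finger_gap: 0.687
grip_force: 30.8
1.3626446817179412 [0.2942692  0.94285934 1.03409454]
t: 51.6
tcp_pos: [399.7, 340.5, 121.0]
ee_rot: [-2.996, -0.942, -0.002]
force: [-5.7, 1.3, 8.7]
finger_gap: 0.681
grip_force: 34.8
1.608549625383284 [0.43406865 1.12808765 0.77729638]
```

Stop felt (1.0 N·m against ≈0.05 while turning). Release, rise and check the scene.

```bash
python3 -m handwheel '[{"xyz":[0,0,0],"delta_rot":[0,0,0],"fingers":0},{"xyz":[0,0,0],"delta_rot":[0,0,0],"fingers":0},{"xyz":[0,0,-0.04],"delta_rot":[0,0,0],"fingers":0},{"xyz":[0,0,-0.1],"delta_rot":[0,0,0],"fingers":0},{"xyz":[0,0,-0.16],"delta_rot":[0,0,0],"fingers":0},{"xyz":[0,0,-0.2],"delta_rot":[0,0,0],"fingers":0},{"xyz":[0,0,-0.2],"delta_rot":[0,0,0],"fingers":0}]' 30
python3 stick.py; python3 - <<'E'
from h import *
p,d=robot.snapshot("scene"); q,_=robot.snapshot("top")
f=lambda i:cv2.resize(i[:,:,::-1],(400,300),interpolation=cv2.INTER_AREA)
cv2.imwrite("pics/end.png",np.vstack([np.hstack([f(p),f(q)]),np.hstack([f(p[210:360,150:350]),f(q[200:350,300:500])])]))
C=cloud("scene",d); P=C[(d>0)&(C[...,2]>124)&(C[...,2]<145)]; P=P[(abs(P[:,0]-477)<40)&(abs(P[:,1]-217)<30)]; print("tab",wp(P.mean(0)) if len(P) else None)
E
```

```text
t: 52.48
tcp_pos: [401.0, 340.8, 323.4]
ee_rot: [-2.995, -0.942, -0.009]
force: [0.7, 1.0, -0.3]
finger_gap: 1.003
grip_force: 0.0
711 y [-669.9 -366.6] z [12.6 19.4 25.6]
-372 7 x [-34.2 -31.9 -30.8] z 21.5
-384 16 x [-33.8 -20.    1.7] z 22.1
-407 50 x [-32.1 -15.4   1.5] z 24.5
-442 45 x [-19.  -12.    2.2] z 25.5
-482 48 x [-21.3 -12.    1. ] z 23.4
-542 49 x [-23.  -11.7  -0.4] z 25.2
tab [-44.42043171  -7.41153454]
```

View pics/end.png

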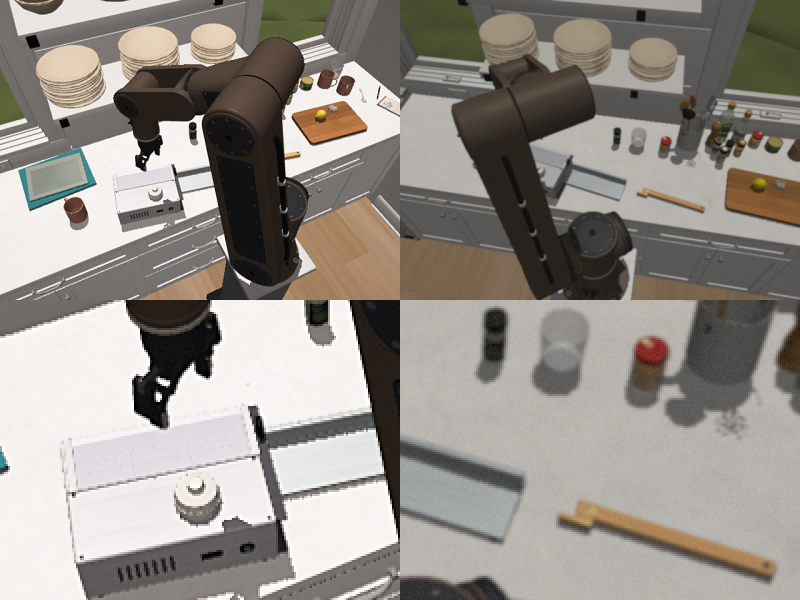

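The stick was nudged aside by the disturbance but lies flat, clear of the deck; the jars stand. The tab reads −44 in the far camera, so I'll check it with the wrist camera before handing in.

```bash
python3 - <<'E'
from h import *
go((440,275),330,79.6)
E
```

```text
xyz [-0.0035, 0.0762, -0.0108] rot [-0.0005, 0.0009, -0.7796] tcp [399.2 339.5 319.2] t 52.62 gap 1.001
```

```bash
python3 -m handwheel '[{"xyz":[-0.004,0.076,-0.011],"delta_rot":[0,0.001,-0.78],"fingers":0},{"xyz":[-0.004,0.076,-0.011],"delta_rot":[0,0.001,-0.78],"fingers":0},{"xyz":[-0.004,0.076,-0.011],"delta_rot":[0,0.001,-0.78],"fingers":0},{"xyz":[-0.004,0.076,-0.011],"delta_rot":[0,0.001,-0.78],"fingers":0},{"xyz":[-0.004,0.076,-0.011],"delta_rot":[0,0.001,-0.78],"fingers":0},{"xyz":[-0.004,0.076,-0.011],"delta_rot":[0,0.001,-0.78],"fingers":0},{"xyz":[-0.004,0.076,-0.011],"delta_rot":[0,0.001,-0.78],"fingers":0}]'
python3 look.py w6; python3 - <<'E'
from fit import *
C,d,st=load("w6")
r=rect(sel(C,d,(440,520),(180,245),(124,145)),"tab"); print(wp(r[0]))
for u,v in((0,0),): pass
p=cv2.imread("pics/w6.png"); u,v=map(int,proj("wrist",np.r_[pw(-50,0),106],st)); print(u,v)
cv2.imwrite("pics/c6.png",p)
E
```

```text
t: 53.5
tcp_pos: [439.6, 275.2, 330.3]
ee_rot: [-2.414, -2.009, 0.0]
force: [-0.1, 0.4, 0.0]
finger_gap: 1.002
grip_force: 0.0
[439.6 275.2 330.3] 53.5 1.0017852417930473
tab 327 [474.6 216.2] 21.4 9.5 longdir 168.79 z 133.4
[-40.6962299   -7.58227062]
359 242
```

The tab is 79 mm from its open position by the same measurement, so the hatch is within about 3 mm of shut. Hand in.

```bash
python3 -c "
from bench import robot
print(robot.close_job())"
```

```text
the job is handed in; nothing more can be done
None
```

I handed the job in (no verdict came back): all three tins are at the back of the lane, end to end against the rail, the hatch is shut to within about 3 mm, the timer is at its stop, and the stick lies flat off the deck, though it got knocked aside after I put it down.

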